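Fit relay modules to the test rail and power the rig

ROBOT

A 7-joint arm with a two-finger parallel gripper is mounted at the origin on the work surface. World frame = base frame: x ahead of the robot, y to its left, z up, the work surface at z = 0. Lengths are in m, angles in rad, forces in N, time in s.
With the tool pointing down it reaches from about 0.4 to 0.85 m from the base axis. Payload 10.4 kg.
Tool frame: the origin (TCP) lies on the front face of the gripper's body, between the roots of the fingers; the fingertips stand 70 mm ahead of it and the grasp point (between the pads) lies 51 mm ahead of it (grasp_offset is the distance from the TCP to the grasp point, in m); z points along the fingers, y is the direction in which the jaws open and shut (so a half turn about z gives the same grasp; the last joint's range is limited). The gripper opens to 87 mm and grips with 3 to 60 N. Pads are 19 mm wide; open, the fingers measure 117 mm over their backs; the gripper's body (75 mm by 190 mm) begins 51 mm behind the grasp point.
Start: joints at [1.237, 0.332, -0.065, 1.46, 0.022, 1.35, -0.088], TCP at [0.191, -0.595, 0.292] pointing down, gripper open.
Joint ranges: [-2.6, 2.6], [-0.5, 2.12], [-1.47, 1.34], [0.16, 2.42], [-1.27, 4.41], [0.06, 2.06], [-2.6, 2.6]. Speed limits (rad/s): [2.22, 2.22, 2.79, 2.79, 3.14, 3.14, 3.14].

INTERFACE

Orientations are given as a unit quaternion [x, y, z, w].
In Python, from bench import * gives the robot as it stands. The module is installed in compiled form; this text tells all that it offers.
- The arm moves only by the tool arm_command, never from a script. Its argument "commands" is a list of rows, each a list of 3 entries, a list of its own where there are three numbers: the opening in per cent of the stroke, from 0 (shut) to 100 (fully open), then the shift along the tool's x, y, z in m, then the turn, a rotation vector about the tool's x, y, z in rad. A call has exactly 10 rows; each row is the pose to reach, as a shift and turn from the pose commanded when the call began, along the tool's axes at that moment; what a row does not reach only later rows make up. A row lasts 1/12 s, in which the tool goes at most 41.7 mm and 7.16 degrees, less where a joint would pass 70% of its speed; a pose out of reach is approached as far as the arm can. A call with a gripper value outside its range is refused whole. The fingers move at their own pace and stop on an object; "squeeze" is the grip in N (left out, the last holds). Time passes only in rows, so rows that repeat a pose let the fingers close, or fill a call up. It gives the time, the measured TCP pose, the force and the opening at its end, in the units of the state.
- read_state(): the state, without advancing time (a new reading comes with each control period).
- camera(name): name is "scene" or "side" or "wrist"; returns a dict with "pixels" (384x512x3 uint8, red, green, blue), "fx", "fy", "cx", "cy" (pixels), "dist_coeffs" ([k1, k2, p1, p2, k3] as OpenCV has them; the pictures are not rectified), "rvec" (rotation vector, rad) and "tvec" (3), from world to camera coordinates, as OpenCV has them; the wrist camera has in their place "mount" (4x4, takes a point from camera to tool coordinates, whose origin is the TCP and whose axes are the flange's). Camera axes: x right, y down, z forward; pixel columns grow to the right and rows downward; lengths in m; the calibration is good to about 2 mm. A picture is of the moment at which its call begins: read the wrist's pose just before it. There is no depth.
- close_job(): hands the job in, once; it reports no verdict.
The state is a dict: "time": time; "joint_positions": joint angles; "joint_vel": joint speeds; "joint_torque": joint torques, N m; "ee_pos": TCP position; "eef_rot": TCP orientation; "ft_force": force on the tool from outside, world axes, zero at the start; "torque": the same for the moment, N m; "width": finger opening in m.
Only numpy, scipy, OpenCV 4.12 (cv2) and the standard library are available. Lean on these libraries where they do the work, as an engineer would, in place of code of your own. Each camera call takes 0.05 s, during which the arm holds its last target.

TASK

First tip the transit blocks out of the kit tray into the returns bin, all of them, and stand the tray back upright on its mat. Then clip every relay module onto the test rig's rail: hook its lip under one edge of the rail and rock it down until its sprung foot clicks under the other edge, so that it sits flat on the rail. Only when all modules are home, throw the supply switch lever fully over to on; leave the other things on the bench alone.

Things in the scene. Friction and masses are not known exactly. Their poses are not given: they have to be found in the camera images.
- module1_mid (a point): relay module 1, loose; may be absent. Black base 92 x 60 mm, grey relay block on top, 74 mm high, 0.18 kg; base-heavy; stands on two end legs. The point is its centre, 37 mm above the underside; x to the lip end, z up. Relay block (grip by its sides): 52 in x, 32 in y, heights 44-74 over the underside. Base: heights 16-44; flat rail seat under it at height 16. A steel tab sticks out 12 mm at the foot end
- module2_mid (a point): relay module 2, same as 1; may be absent. Lip end of every module (+x), heights over the underside: leg with inner face at x = 38 mm, outer 46, height 0-16; from it a rigid lip 40 mm wide reaches inwards to x = 32 at heights 2 to 8.5, leaving a slot 7.5 mm high and 6 mm deep between lip and seat, for the rail's edge
- module3_mid (a point): relay module 3, same as 1; may be absent. Foot end of every module (-x): leg at x = -41.5 to -46 mm; inside it a steel foot, tip at x = -34, height 9.5, with a ramp down to x = -39, height 0.5. The foot yields 6 mm outwards on a spring (2 to 6 N) and snaps under the rail's edge when the foot end is pressed down with about 10 N
- rail_top (a point): test rig, fixed: steel rail 75 (x) x 290 (y) mm on a grey plate 120 x 320 x 10 mm. The point is the middle of its top, 36 mm above the bench; y along it. Its top is 4 mm thick and overhangs the web by 15 mm on both sides, 22 mm free height below; an end stop 14 mm high fills y = 135-145 at either end. A module is home when its seat lies flat on the rail: its point 21 mm above this one, on the centre line, either way round
- tray_mid (a point): aluminium kit tray, loose, 180 (x) x 116 (y) mm, 0.25 kg; floor and walls 4 mm thick, walls 34 mm high on three sides, the -x end open for pouring. In its middle stands a lengthwise black grip plate, 70 mm in x, 10 mm thick, up to 100 mm above the underside. The point is the tray's centre, 50 mm above its underside. The blocks on its floor slide out when it is tipped 45 degrees or more
- mat: the tray's black rubber mat, fixed, 190 (x) x 130 (y) mm, 3 mm thick; origin at the centre of its underside
- block1_mid (a point): transit block 1: white plastic block with a grey band, 36 x 28 x 22 mm, 25 g, loose in the tray; may be absent. The point is its centre
- block2_mid (a point): transit block 2, same; may be absent
- block3_mid (a point): transit block 3, same; may be absent
- block4_mid (a point): transit block 4, same; may be absent
- block5_mid (a point): transit block 5, same; may be absent
- bin: returns bin: open cardboard box, fixed, 200 x 200 mm, 90 mm high, walls 4 mm; origin at the centre of its underside, z up
- switch (a joint): supply switch lever angle: 0 = off (leaning to -x of its block), 1.0 = fully on (leaning to +x); it stays where it is left; a light push (2 N at its tip) moves it
- switch_tip (a point): centre of the black 26 mm ball at the tip of the switch lever, 80 mm from its pivot
- switch_base: grey block of the switch, fixed, 70 (x) x 50 (y) x 25 mm; origin at the centre of its underside; the lever's pivot lies 22 mm above it, its axis along y; the lever swings in the xz plane from -0.5 to +0.5 rad off upright
- driver: screwdriver lying on the bench, 150 mm long; bystander; leave alone
- spool: solder spool, 56 mm across, 40 mm high; bystander; leave alone
- flux: amber flux jar, 48 mm across, 50 mm high; bystander; leave alone
- board: copper circuit board, 80 x 110 mm, lying flat; bystander; leave alone
- spanner: wrench, 150 mm, lying on the bench; bystander; leave alone
Not all that is in view belongs to the job. Leave any black or red look-alike of the part that bears block5_mid alone.

How it is judged:
By the outcome, as a careful person would: the job done as asked, in the order asked, and still so for the second after the job is handed in, with the robot touching nothing.
Of module1, module2, module3 only 2 to 3 are there at a start; the rules pass over those that are not, and their reading is None.
Of block1, block2, block3, block4, block5 only 3 to 5 are there at a start; the rules pass over those that are not, and their reading is None.
At some moment in a run one of module1, module2, module3 may be knocked a few centimetres aside while the robot is not near it.
It also fails if it takes over 210 s, if anything falls off the work surface, if the arm or the gripper's body presses on something with over 40 N, if the wrist force passes 120 N, or if a joint passes its speed limit or range.

## Working session

There is one attempt and no reset: what is moved stays moved. The work goes in short steps, Python scripts to look and compute and a tool call to move; the robot and the scene stay as the last step left them, time stands still between calls to the robot, and variables do not carry over. Pictures are saved under pics/ and viewed, and the job is handed in when it is done.

Besides the shell and the picture viewer there is one more tool, called as name(argument=value, ...) on one line, values as JSON. arm_command: Moves the arm, as the interface text tells. Its arguments: {"type":"object","properties":{"commands":{"type":"array","items":{"type":"array"}},"squeeze":{"type":"number"}},"required":["commands"]}

I'll start with the state and all three cameras.

```bash
mkdir -p pics; ls; cat > h.py <<'E'
import numpy as np, cv2
from scipy.spatial.transform import Rotation as R
from bench import *
import pickle
def snap(name, tag):
    s=read_state(); c=camera(name)
    c['state']=s
    pickle.dump(c,open(f'pics/{tag}.pkl','wb'))
    cv2.imwrite(f'pics/{tag}.png',c['pixels'][:,:,::-1])
    return c
def load(tag): return pickle.load(open(f'pics/{tag}.pkl','rb'))
def K(c): return np.array([[c['fx'],0,c['cx']],[0,c['fy'],c['cy']],[0,0,1.]])
def ext(c):
    """world->cam R,t"""
    if 'rvec' in c and c.get('rvec') is not None:
        return cv2.Rodrigues(np.array(c['rvec'],float))[0], np.array(c['tvec'],float).ravel()
    s=c['state']; T=np.eye(4); T[:3,:3]=R.from_quat(s['eef_rot']).as_matrix(); T[:3,3]=s['ee_pos']
    W=T@np.array(c['mount']); Wi=np.linalg.inv(W); return Wi[:3,:3],Wi[:3,3]
def ray(c,uv):
    uv=np.array(uv,float).reshape(-1,1,2)
    n=cv2.undistortPoints(uv,K(c),np.array(c['dist_coeffs'],float)).reshape(-1,2)
    Rm,t=ext(c); d=np.c_[n,np.ones(len(n))]@Rm; o=-Rm.T@t
    return o,d/np.linalg.norm(d,axis=1,keepdims=True)
def onz(c,uv,z):
    o,d=ray(c,uv); return o+d*((z-o[2])/d[:,2])[:,None]
def tri(*obs):
    A=np.zeros((3,3));b=np.zeros(3);L=[]
    for c,uv in obs:
        o,d=ray(c,uv);d=d[0];P=np.eye(3)-np.outer(d,d);A+=P;b+=P@o;L.append((o,d))
    x=np.linalg.solve(A,b); return x,[np.linalg.norm(np.cross(x-o,d)) for o,d in L]
def proj(c,X):
    Rm,t=ext(c); return cv2.projectPoints(np.array(X,float).reshape(-1,1,3),cv2.Rodrigues(Rm)[0],t,K(c),np.array(c['dist_coeffs'],float))[0].reshape(-1,2)
def crop(c,tag,x0,y0,x1,y1,f):
    im=c['pixels'][y0:y1,x0:x1,::-1]; cv2.imwrite(f'pics/{tag}.png',cv2.resize(im,None,fx=f,fy=f,interpolation=cv2.INTER_CUBIC))
np.set_printoptions(precision=4,suppress=True)
E
python3 - <<'E'
from h import *
print(read_state())
for n in ['scene','side','wrist']:
    c=snap(n,n+'0'); print(n,{k:v for k,v in c.items() if k not in('pixels','state')})
    Rm,t=ext(c);print(-Rm.T@t, Rm[2])
E
```

```text
pics
{'time': 0.0, 'joint_positions': array([ 1.2374,  0.3328, -0.0647,  1.4609,  0.0216,  1.3499, -0.0885]), 'joint_vel': array([-0.0006, -0.0009,  0.0019,  0.0006, -0.0011,  0.0001,  0.0007]), 'joint_torque': array([ -0.    , -62.3258,   0.0247, -38.9907,  -0.0614,   0.0395,
         0.0001]), 'ee_pos': array([ 0.1911, -0.5948,  0.2915]), 'eef_rot': array([ 0.9879,  0.1548, -0.0001, -0.0007]), 'ft_force': array([-0.1223, -0.2162,  0.1668]), 'torque': array([-0.0389, -0.0126,  0.0339]), 'width': 0.08727529471325997}
scene {'fx': 420.5819793781284, 'fy': 420.5819793781284, 'cx': 252.8432960767263, 'cy': 196.40195311853367, 'dist_coeffs': array([0.0098, 0.    , 0.    , 0.    , 0.    ]), 'rvec': array([ 2.2892,  1.1958, -0.3753]), 'tvec': array([-0.2927, -0.3364,  1.6445])}
[ 1.1625 -0.4477  1.1624] [-0.4672  0.3221 -0.8234]
side {'fx': 377.05747954035525, 'fy': 377.05747954035525, 'cx': 249.10467718040863, 'cy': 195.58369007074583, 'dist_coeffs': array([-0.0387,  0.    ,  0.    ,  0.    ,  0.    ]), 'rvec': array([ 0.8559, -2.5412,  1.0588]), 'tvec': array([0.4352, 0.292 , 0.8119])}
[0.111  0.5562 0.7824] [ 0.4399 -0.5608 -0.7015]
wrist {'fx': 296.57667364150154, 'fy': 296.57667364150154, 'cx': 250.40882749931998, 'cy': 183.11640792552453, 'dist_coeffs': array([0.0131, 0.    , 0.    , 0.    , 0.    ]), 'mount': array([[-0.0001, -0.9665, -0.2567,  0.071 ],
       [ 1.    , -0.0003,  0.0009, -0.0002],
       [-0.0009, -0.2567,  0.9665, -0.0939],
       [ 0.    ,  0.    ,  0.    ,  1.    ]])}
[ 0.2587 -0.573   0.3854] [-0.2445 -0.0783 -0.9665]
```

View pics/scene0.png

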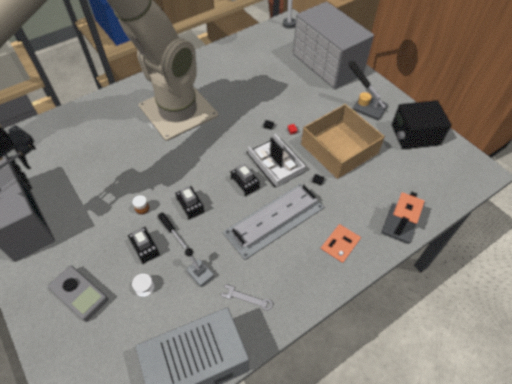

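View pics/side0.png

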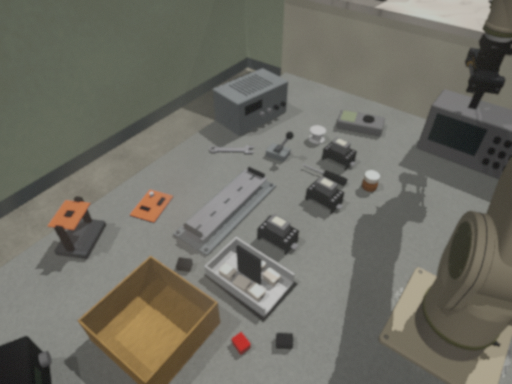

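View pics/wrist0.png

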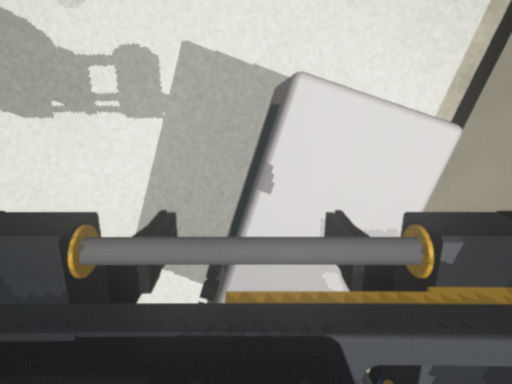

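Three modules are visible in scene at (245,178), (189,201) and (144,245). The tray is at (277,158), the bin at (342,140), the rail at (275,217) and the switch at (199,270). I'll enlarge these next.

```bash
python3 - <<'E'
from h import *
c=load('scene0'); crop(c,'s_a',215,100,395,235,4.4); crop(c,'s_b',110,165,330,310,3.6)
c=load('side0'); crop(c,'d_a',175,180,325,330,4); crop(c,'d_b',165,105,395,255,3.4)
E
```

```text
(no output)
```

View pics/s_a.png

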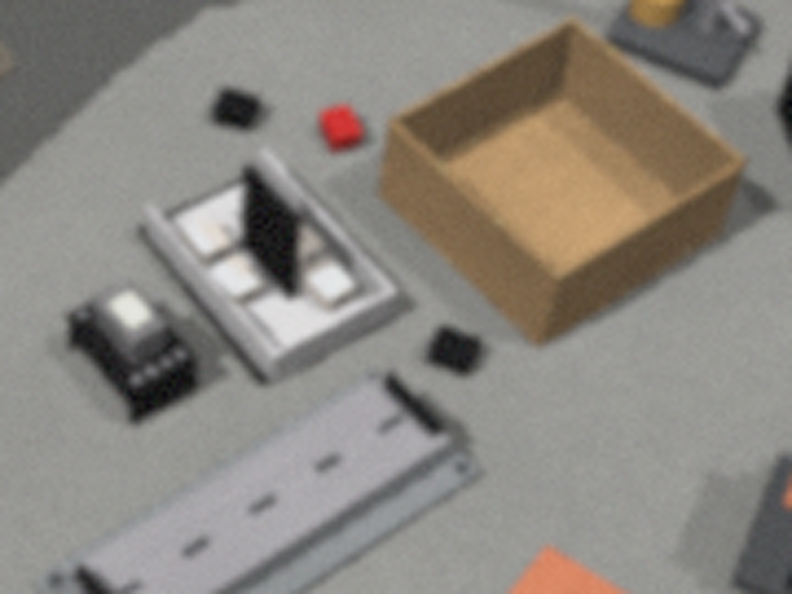

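View pics/s_b.png

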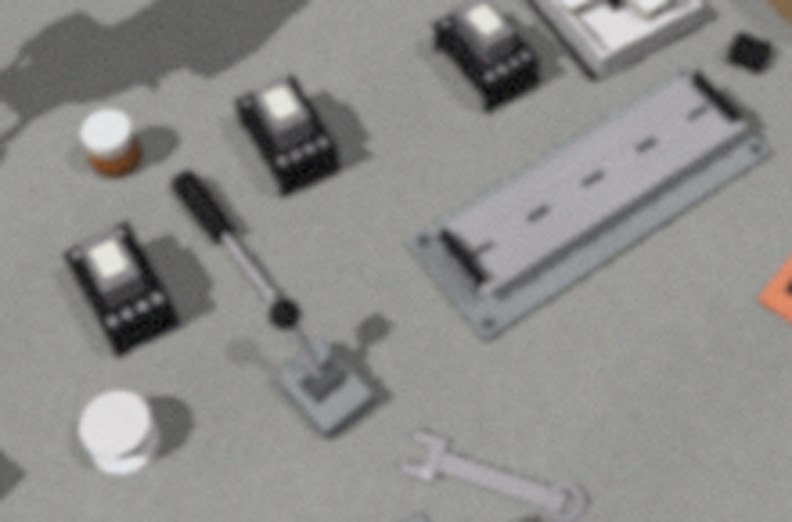

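View pics/d_a.png

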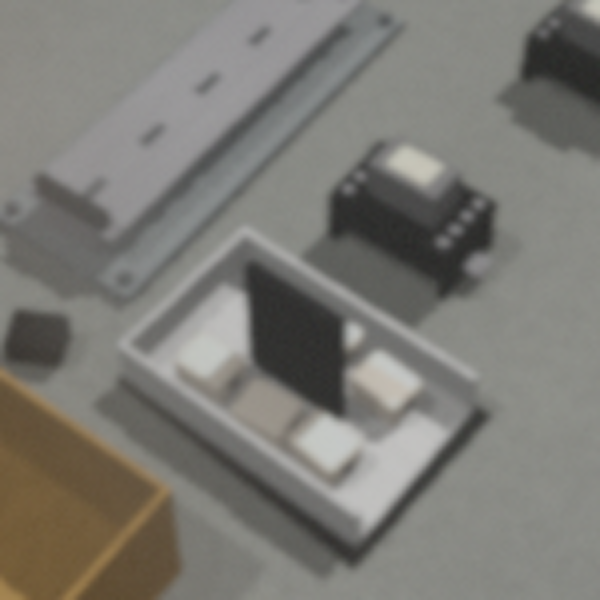

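View pics/d_b.png

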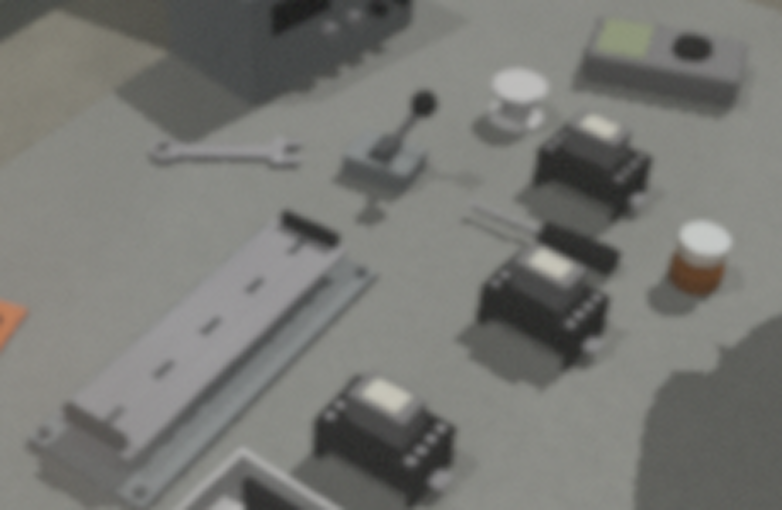

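```bash
python3 - <<'E'
from h import *
s=load('scene0'); d=load('side0')
sa=lambda u,v:(215+u/4.4,100+v/4.4); sb=lambda u,v:(110+u/3.6,165+v/3.6)
da=lambda u,v:(175+u/4,180+v/4); db=lambda u,v:(165+u/3.4,105+v/3.4)
P={'bin tl(left corner)':(sa(388,122),None),'bin top back':(sa(572,22),None),'bin right':(sa(745,160),None),'bin front':(sa(560,275),None)}
for k,(a,b) in P.items(): print(k,onz(s,a,0.09))
T={'bin front?':(sa(388,122),(219,318)),
'plate topleft':(sa(247,168),da(345,412)) ,'plate top right':(sa(297,225),da(248,262)),
'tray corner A':(sa(268,372),da(247,232)),
'tray B':(sa(405,295),da(125,345)),
'tray C':(sa(265,155),da(362,520)),'tray D':(sa(148,215),da(478,380)),
'm1 label':(sa(133,310),da(415,165)),'m2 label':(sb(280,105),db(550,265)),'m3 label':(sb(108,260),db(598,127)),
'tip':(sb(285,312),db(424,102)),
'rail slotN':(sb(540,214),db(255,285)),'rail slot2':(sb(594,179),db(210,326)),'rail slot3':(sb(646,146),db(165,370))}
for k,(a,b) in T.items():
    x,e=tri((s,a),(d,b)); print(k,x,np.array(e)*1000)
E
```

```text
bin tl(left corner) [[0.4156 0.2817 0.09  ]]
bin top back [[0.4142 0.4769 0.09  ]]
bin right [[0.6065 0.4839 0.09  ]]
bin front [[0.6108 0.289  0.09  ]]
bin front? [0.3947 0.3018 0.0602] [0.1885 0.1885]
plate topleft [0.3724 0.1797 0.0608] [2.9449 2.9449]
plate top right [0.4642 0.154  0.0969] [0.1457 0.1457]
tray corner A [0.5192 0.0903 0.0204] [0.1029 0.1029]
tray B [0.5221 0.2127 0.0307] [6.2118 6.2118]
tray C [0.3406 0.216  0.0271] [2.6515 2.6515]
tray D [0.3387 0.1006 0.026 ] [1.9825 1.9825]
m1 label [0.4425 0.017  0.071 ] [1.4556 1.4556]
m2 label [ 0.4162 -0.1843  0.0683] [0.3228 0.3228]
m3 label [ 0.4722 -0.3773  0.0691] [0.6708 0.6708]
tip [ 0.6073 -0.2858  0.0913] [0.4612 0.4612]
rail slotN [ 0.6203 -0.0488  0.0322] [1.2733 1.2733]
rail slot2 [0.6189 0.0113 0.0324] [0.5366 0.5366]
rail slot3 [0.6169 0.0703 0.0314] [0.8456 0.8456]
```

```bash
cat >> h.py <<'E'
def Rt(yaw=0,tilt=0):
    """tool down, tool x at world yaw; tilt>0: rotates about tool y (open end down / approach outward)"""
    return R.from_euler('z',yaw)*R.from_matrix(np.diag([1,-1,-1.]))*R.from_euler('y',tilt)
def rel(pos,rot,base=None):
    """shift, turn in tool axes from current (or given commanded) pose"""
    if base is None:
        s=read_state(); base=(s['ee_pos'],R.from_quat(s['eef_rot']))
    p0,R0=base
    return np.round(R0.inv().apply(np.array(pos)-p0),4), np.round((R0.inv()*rot).as_rotvec(),4)
def grasp2tcp(g,rot): return np.array(g)-rot.apply([0,0,.051])
E
python3 - <<'E'
from h import *
print(rel([.42,-.30,.33],Rt(0)))
E
```

```text
(array([ 0.3081, -0.2108, -0.0381]), array([-0.001 ,  0.0002,  0.3108]))
```

arm_command(commands=[[100,[0.308,-0.211,-0.038],[0,0,0.311]],[100,[0.308,-0.211,-0.038],[0,0,0.311]],[100,[0.308,-0.211,-0.038],[0,0,0.311]],[100,[0.308,-0.211,-0.038],[0,0,0.311]],[100,[0.308,-0.211,-0.038],[0,0,0.311]],[100,[0.308,-0.211,-0.038],[0,0,0.311]],[100,[0.308,-0.211,-0.038],[0,0,0.311]],[100,[0.308,-0.211,-0.038],[0,0,0.311]],[100,[0.308,-0.211,-0.038],[0,0,0.311]],[100,[0.308,-0.211,-0.038],[0,0,0.311]]], squeeze=40)

```text
time: 0.98
ee_pos: [0.425, -0.2925, 0.3313]
eef_rot: [1.0, 0.005, 0.002, -0.001]
ft_force: [0.4, 1.2, 0.9]
width: 0.087
```

```bash
python3 - <<'E'
from h import *
c=snap('wrist','w1')
print(rel([.36,.15,.34],Rt(0)), read_state()['joint_positions'])
E
```

```text
(array([-0.0593, -0.4462, -0.0091]), array([-0.0005, -0.0015,  0.0078])) [ 0.8087  0.0887 -0.3039  1.6739  0.0258  1.382  -1.0619]
```

View pics/w1.png

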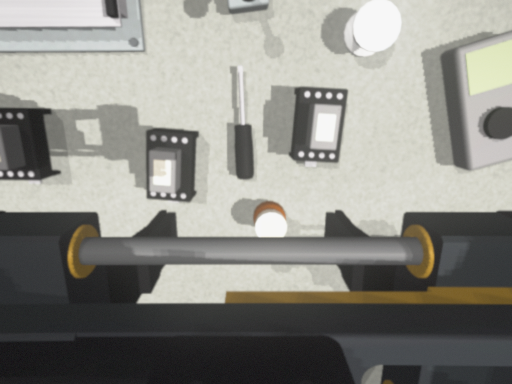

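The wrist view shows module 2 at (172,165), module 3 at (320,125), the screwdriver at (242,140) and part of module 1 at (20,145). All lip ends point to +x. I'm moving on to the tray.

arm_command(commands=[[100,[-0.059,-0.446,-0.009],[0,0,0.008]],[100,[-0.059,-0.446,-0.009],[0,0,0.008]],[100,[-0.059,-0.446,-0.009],[0,0,0.008]],[100,[-0.059,-0.446,-0.009],[0,0,0.008]],[100,[-0.059,-0.446,-0.009],[0,0,0.008]],[100,[-0.059,-0.446,-0.009],[0,0,0.008]],[100,[-0.059,-0.446,-0.009],[0,0,0.008]],[100,[-0.059,-0.446,-0.009],[0,0,0.008]],[100,[-0.059,-0.446,-0.009],[0,0,0.008]],[100,[-0.059,-0.446,-0.009],[0,0,0.008]]])

```text
time: 1.87
ee_pos: [0.3646, 0.1141, 0.3386]
eef_rot: [1.0, -0.005, 0.0, 0.0]
ft_force: [2.0, 0.1, 0.3]
width: 0.0871
```

```bash
python3 - <<'E'
from h import *
c=snap('wrist','w2'); crop(c,'w2c',100,0,450,215,2.2)
print(read_state()['joint_positions'],read_state()['ee_pos'])
E
```

```text
[ 0.5139 -0.273  -0.7782  1.9203 -0.193   1.4189 -1.7881] [0.3634 0.122  0.3392]
```

View pics/w2.png

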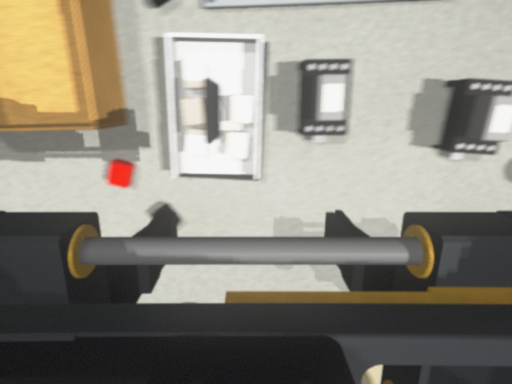

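```bash
python3 - <<'E'
from h import *
c=snap('wrist','w3'); crop(c,'w3c',90,10,380,205,2.7)
print(read_state()['ee_pos'])
E
```

```text
[0.3643 0.1182 0.3391]
```

View pics/w3c.png

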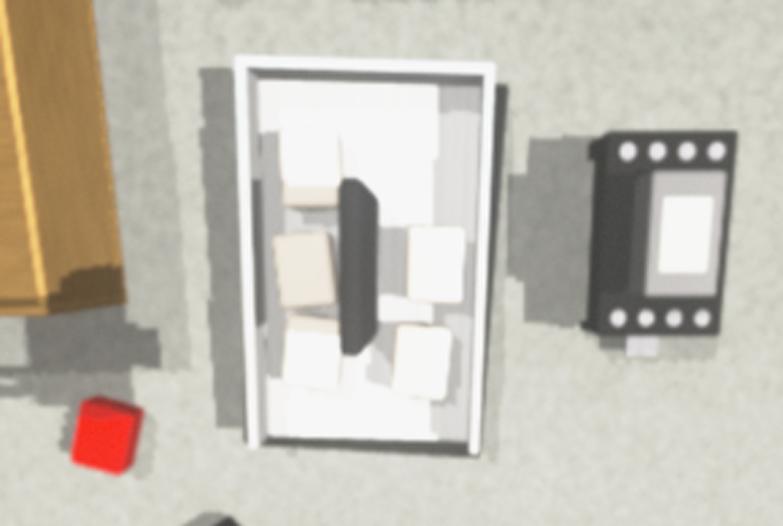

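Five blocks lie in the tray. I'll work out the tray pose from the wall-top corners and check it against scene and side.

```bash
python3 - <<'E'
from h import *
c=load('w3'); f=lambda u,v:(90+u/2.7,10+v/2.7)
C=onz(c,[f(236,57),f(494,66),f(478,453),f(250,447)],.037);print(C,C.mean(0))
print('sizes',np.linalg.norm(C[0]-C[1]),np.linalg.norm(C[1]-C[2]),np.linalg.norm(C[0]-C[3]))
v=C[0]+C[1]-C[2]-C[3];print('yaw',np.arctan2(v[1],v[0]))
# plate top corners predicted
m=C.mean(0);y=np.arctan2(v[1],v[0]);
u=np.array([np.cos(y),np.sin(y),0]);w=np.array([-u[1],u[0],0])
m[2]=0
pts=[m+a*35*u/1000+b*5*w/1000+np.array([0,0,.103]) for a in(1,-1) for b in (1,-1)]
print(((proj(c,pts)-[90,10])*2.7).round())
s=load('scene0');d=load('side0')
a=lambda u,v:(215+u/4.4,100+v/4.4)
print(((proj(s,pts)-[215,100])*4.4).round(), ((proj(d,pts)-[175,180])*4).round())
E
```

```text
[[0.5205 0.2107 0.037 ]
 [0.5168 0.0947 0.037 ]
 [0.3373 0.0995 0.037 ]
 [0.3406 0.2154 0.037 ]] [0.4288 0.1551 0.037 ]
sizes 0.11603780128621034 0.17955544258674552 0.1799718777261566
yaw -0.026215384177539814
[[338. 177.]
 [364. 178.]
 [339. 357.]
 [363. 358.]]
[[303. 216.]
 [292. 222.]
 [250. 159.]
 [239. 164.]] [[242. 261.]
 [253. 250.]
 [340. 325.]
 [351. 313.]]
```

```bash
python3 - <<'E'
from h import *
print(rel([.4288,.1551,.20],Rt(-.026)),rel([.4288,.1551,.134],Rt(-.026)))
E
```

```text
(array([ 0.0643, -0.037 ,  0.1392]), array([ 0.0002, -0.0017,  0.0255])) (array([ 0.0642, -0.037 ,  0.2052]), array([ 0.0002, -0.0017,  0.0255]))
```

arm_command(commands=[[100,[0.064,-0.037,0.07],[0,0,0.026]],[100,[0.064,-0.037,0.07],[0,0,0.026]],[100,[0.064,-0.037,0.14],[0,0,0.026]],[100,[0.064,-0.037,0.14],[0,0,0.026]],[100,[0.064,-0.037,0.14],[0,0,0.026]],[100,[0.064,-0.037,0.14],[0,0,0.026]],[100,[0.064,-0.037,0.14],[0,0,0.026]],[100,[0.064,-0.037,0.14],[0,0,0.026]],[100,[0.064,-0.037,0.14],[0,0,0.026]],[100,[0.064,-0.037,0.14],[0,0,0.026]]], squeeze=50)

```text
time: 2.8
ee_pos: [0.4303, 0.1493, 0.2002]
eef_rot: [1.0, -0.017, 0.002, 0.0]
ft_force: [0.4, 0.3, -0.7]
width: 0.0872
```

```bash
python3 - <<'E'
from h import *
s=read_state();print(s['ee_pos'],s['joint_positions'],s['joint_vel'])
c=snap('wrist','w4')
print(rel([.4288,.1551,.134],Rt(-.026)))
E
```

```text
[0.4303 0.1493 0.2002] [ 0.4767  0.1164 -0.9431  1.9681  0.1081  1.1047 -2.1172] [-0.0014  0.0108 -0.0008  0.01    0.0026 -0.0057 -0.0032]
(array([-0.0017, -0.0058,  0.0659]), array([ 0.0008, -0.0028, -0.0086]))
```

View pics/w4.png

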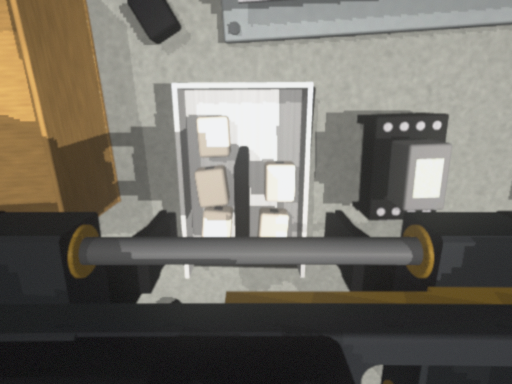

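arm_command(commands=[[100,[-0.002,-0.006,0.033],[0,0,-0.009]],[100,[-0.002,-0.006,0.066],[0,0,-0.009]],[100,[-0.002,-0.006,0.066],[0,0,-0.009]],[100,[-0.002,-0.006,0.066],[0,0,-0.009]],[0,[-0.002,-0.006,0.066],[0,0,-0.009]],[0,[-0.002,-0.006,0.066],[0,0,-0.009]],[0,[-0.002,-0.006,0.066],[0,0,-0.009]],[0,[-0.002,-0.006,0.066],[0,0,-0.009]],[0,[-0.002,-0.006,0.066],[0,0,-0.009]],[0,[-0.002,-0.006,0.066],[0,0,-0.009]]], squeeze=50)

```text
time: 3.68
ee_pos: [0.428, 0.1555, 0.133]
eef_rot: [1.0, -0.013, 0.0, 0.0]
ft_force: [0.2, -0.0, 0.2]
width: 0.0549
```

arm_command(commands=[[0,[0,0,0],[0,0,0]],[0,[0,0,0],[0,0,0]],[0,[0,0,0],[0,0,0]],[0,[0,0,0],[0,0,0]],[0,[0,0,0],[0,0,0]],[0,[0,0,0],[0,0,0]],[0,[0,0,0],[0,0,0]],[0,[0,0,0],[0,0,0]],[0,[0,0,0],[0,0,0]],[0,[0,0,0],[0,0,0]]])

```text
time: 4.52
ee_pos: [0.4278, 0.1556, 0.1325]
eef_rot: [1.0, -0.013, 0.0, 0.0]
ft_force: [-0.6, 0.6, -1.1]
width: 0.0094
```

```bash
python3 - <<'E'
from h import *
s=read_state();print(s['ee_pos'],R.from_quat(s['eef_rot']).as_rotvec(),s['ft_force'],s['joint_positions'],s['width'])
E
```

```text
[0.4278 0.1556 0.1325] [ 3.1413 -0.0395  0.    ] [-0.5665  0.6128 -1.1195] [ 0.4126  0.2391 -0.9248  2.0332  0.2305  0.9752 -2.2251] 0.00937909612104808
```

arm_command(commands=[[0,[0,0,-0.005],[0,0,0]],[0,[0,0,-0.015],[0,0,0]],[0,[0,0,-0.03],[0,0,0]],[0,[0,0,-0.045],[0,-0.03,0]],[0,[0,0,-0.06],[0,-0.06,0]],[0,[0,0,-0.08],[0,-0.1,0]],[0,[0,0,-0.1],[0,-0.1,0]],[0,[0,0,-0.12],[0,-0.1,0]],[0,[0,0,-0.135],[0,-0.1,0]],[0,[0,0,-0.145],[0,-0.1,0]]])

```text
time: 5.35
ee_pos: [0.428, 0.1559, 0.2798]
eef_rot: [0.999, -0.012, -0.049, -0.001]
ft_force: [1.1, -0.2, -4.4]
width: 0.0094
```

```bash
python3 - <<'E'
from h import *
s=read_state();print(s['ee_pos'],R.from_quat(s['eef_rot']).as_rotvec(),s['ft_force'],s['joint_positions'],s['width'])
c=snap('wrist','w5')
psi=.6; G=np.array([.512,.383,.23])+.01*np.array([np.cos(psi),np.sin(psi),0])
r=Rt(psi,-.1); print(rel(grasp2tcp(G,r),r))
r=Rt(.3,-.1); print(rel(grasp2tcp([.47,.27,.23],r),r))
E
```

```text
[0.428  0.1559 0.2798] [-3.1361  0.0388  0.1537] [ 1.1036 -0.1828 -4.4402] [ 0.4988  0.1017 -0.9581  1.8071  0.0381  1.3628 -2.0655] 0.009401454982042676
(array([ 0.0897, -0.2377, -0.0086]), array([-0.0617, -0.0035, -0.6218]))
(array([ 0.0433, -0.1165, -0.0041]), array([-0.0322, -0.0035, -0.3232]))
```

View pics/w5.png

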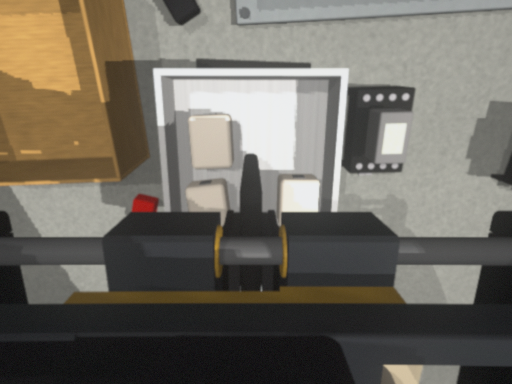

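arm_command(commands=[[0,[0.001,-0.003,0],[0,0,-0.006]],[0,[0.003,-0.009,0],[-0.003,0,-0.025]],[0,[0.006,-0.017,-0.001],[-0.005,0,-0.05]],[0,[0.011,-0.029,-0.001],[-0.008,0,-0.08]],[0,[0.016,-0.043,-0.002],[-0.012,0,-0.12]],[0,[0.022,-0.06,-0.002],[-0.016,0,-0.16]],[0,[0.029,-0.078,-0.003],[-0.021,0,-0.2]],[0,[0.036,-0.096,-0.003],[-0.025,0,-0.25]],[0,[0.043,-0.115,-0.004],[-0.03,0,-0.3]],[0,[0.05,-0.133,-0.005],[-0.035,0,-0.35]]])

```text
time: 6.23
ee_pos: [0.4815, 0.289, 0.2761]
eef_rot: [0.985, 0.164, -0.05, 0.008]
ft_force: [-0.1, -0.7, -3.3]
width: 0.0097
```

```bash
python3 - <<'E'
from h import *
s=read_state();print(s['ee_pos'],s['ft_force'],s['joint_positions'],s['width'])
psi=.6; G=np.array([.512,.383,.23])+.01*np.array([np.cos(psi),np.sin(psi),0])
r=Rt(psi,-.1); print(rel(grasp2tcp(G,r),r))
E
```

```text
[0.4815 0.289  0.2761] [-0.123  -0.7273 -3.3454] [ 0.1641  0.4351 -0.999   1.5441  0.3172  1.4529 -2.0999] 0.009733559724736787
(array([ 0.0731, -0.083 , -0.0121]), array([-0.028 ,  0.0018, -0.2677]))
```

arm_command(commands=[[0,[0.011,-0.013,-0.001],[-0.004,0,-0.04]],[0,[0.022,-0.026,-0.003],[-0.008,0,-0.08]],[0,[0.032,-0.038,-0.004],[-0.012,0,-0.12]],[0,[0.041,-0.049,-0.006],[-0.016,0,-0.16]],[0,[0.05,-0.058,-0.008],[-0.019,0,-0.19]],[0,[0.057,-0.066,-0.01],[-0.022,0,-0.215]],[0,[0.063,-0.072,-0.011],[-0.025,0,-0.235]],[0,[0.068,-0.077,-0.012],[-0.027,0,-0.25]],[0,[0.071,-0.081,-0.012],[-0.028,0,-0.26]],[0,[0.072,-0.082,-0.012],[-0.028,0,-0.265]]])

```text
time: 7.07
ee_pos: [0.5239, 0.3892, 0.2816]
eef_rot: [0.955, 0.293, -0.048, 0.015]
ft_force: [0.8, -0.1, -4.2]
width: 0.0095
```

```bash
python3 - <<'E'
from h import *
s=read_state();print(s['ee_pos'],s['ft_force'],s['joint_positions'],s['width'])
psi=.6; G=np.array([.512,.383,.23])+.01*np.array([np.cos(psi),np.sin(psi),0])
print('G now',s['ee_pos']+R.from_quat(s['eef_rot']).apply([0,0,.051]))
for t in (.25,.5,.75,1.05):
  r=Rt(psi,t); print(rel(grasp2tcp(G,r),r))
c=snap('scene','s6'); crop(c,'s6c',220,60,420,200,4)
E
```

```text
[0.5239 0.3892 0.2816] [ 0.7612 -0.1269 -4.1812] [-0.095   0.645  -0.9725  1.2704  0.482   1.5763 -1.9842] 0.009489163234337093
G now [0.5197 0.3863 0.2309]
(array([-0.0157, -0.0015,  0.0038]), array([ 0.0011,  0.3509, -0.0054]))
(array([-0.027 , -0.0015,  0.0096]), array([ 0.0017,  0.6009, -0.0052]))
(array([-0.0365, -0.0014,  0.0181]), array([ 0.0024,  0.8509, -0.0051]))
(array([-0.0447, -0.0014,  0.0309]), array([ 0.0032,  1.1508, -0.0048]))
```

View pics/s6c.png

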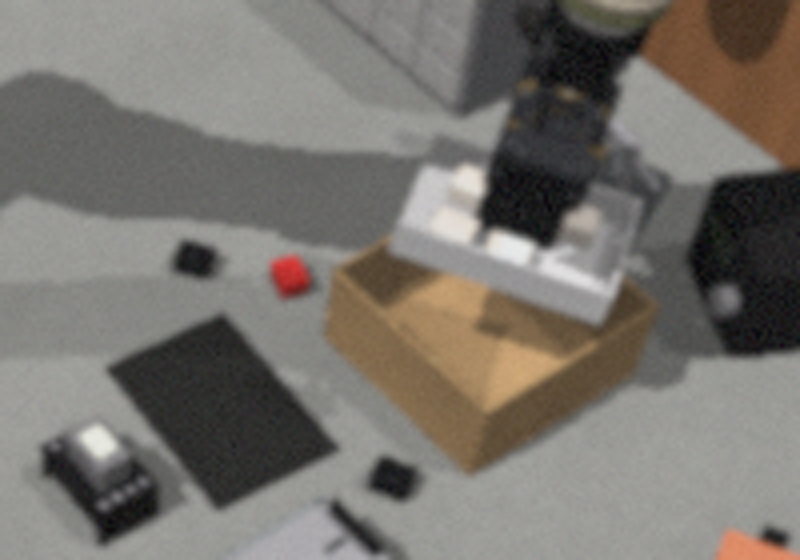

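arm_command(commands=[[0,[-0.005,-0.001,0.001],[0,0.1,0]],[0,[-0.01,-0.001,0.002],[0,0.22,0]],[0,[-0.016,-0.001,0.004],[0,0.345,0]],[0,[-0.021,-0.001,0.007],[0,0.47,0]],[0,[-0.027,-0.001,0.01],[0,0.595,0]],[0,[-0.032,-0.001,0.014],[0,0.72,0]],[0,[-0.036,-0.001,0.018],[0,0.84,0]],[0,[-0.04,-0.001,0.022],[0,0.96,0]],[0,[-0.043,-0.001,0.027],[0,1.08,0]],[0,[-0.045,-0.001,0.032],[0,1.17,0]]])

```text
time: 7.95
ee_pos: [0.4871, 0.3555, 0.2786]
eef_rot: [0.851, 0.254, 0.442, -0.125]
ft_force: [2.2, -2.0, -4.6]
width: 0.0095
```

```bash
python3 - <<'E'
from h import *
s=read_state();print(s['ee_pos'],R.from_quat(s['eef_rot']).apply([0,0,1]),s['ft_force'],s['joint_positions'],s['width'])
c=snap('scene','s7'); crop(c,'s7c',220,60,420,200,4)
c=snap('side','d7'); crop(c,'d7c',60,200,260,384,3.5)
E
```

```text
[0.4871 0.3555 0.2786] [ 0.6888  0.4365 -0.5788] [ 2.2289 -1.9543 -4.5809] [ 0.4615 -0.1035 -1.1736  2.1852  0.8486  0.0832 -2.5654] 0.009519377099366207
```

View pics/s7c.png

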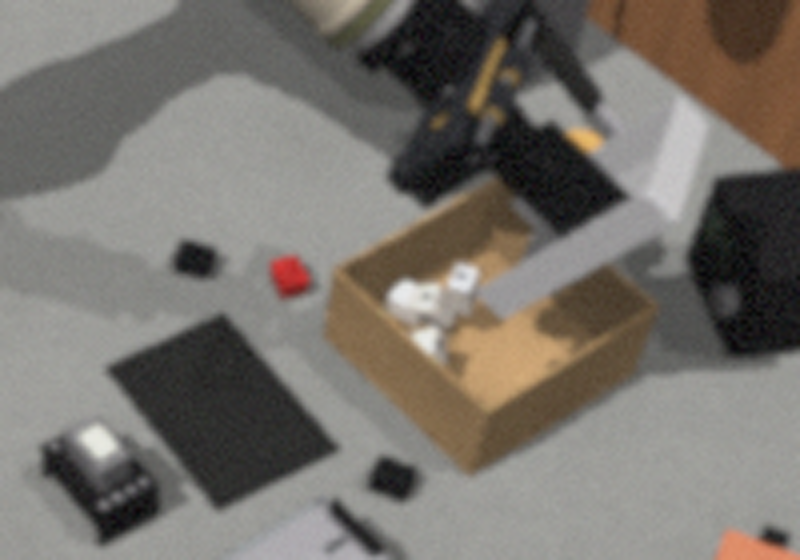

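View pics/d7c.png

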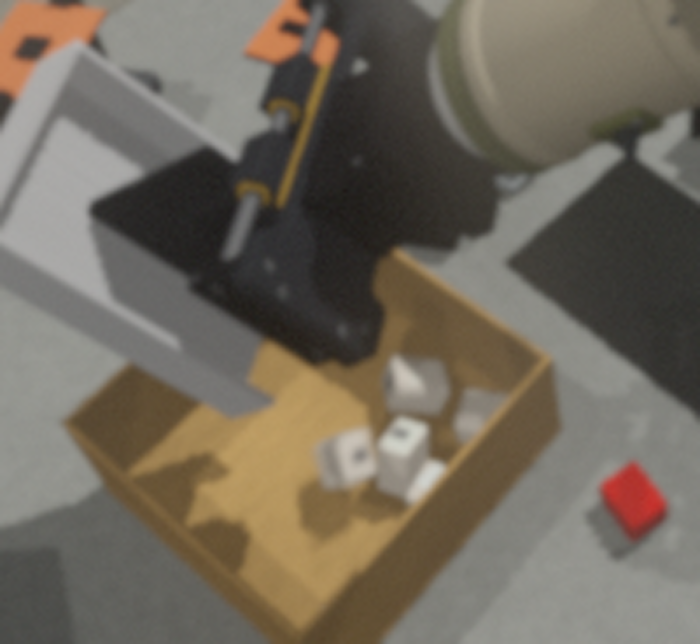

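All five blocks are in the bin (side crop, around (350–485, 385–480)). I'm tipping the tray back level.

```bash
python3 - <<'E'
from h import *
psi=.6; G=np.array([.512,.383,.24])+.01*np.array([np.cos(psi),np.sin(psi),0])
for t in (.75,.5,.25,0):
  r=Rt(psi,t); print(rel(grasp2tcp(G,r),r))
# mat corners from s6
c=load('s6'); M=onz(c,[(220+u/4,60+v/4) for u,v in[(108,370),(223,315),(337,450),(220,508)]],.003); print(M,M.mean(0))
v=M[2]+M[3]-M[0]-M[1]; print(np.arctan2(v[1],v[0]),np.linalg.norm(M[0]-M[1]),np.linalg.norm(M[0]-M[3]))
E
```

```text
(array([ 0.0014, -0.0058,  0.0112]), array([ 0.0245, -0.2084, -0.0043]))
(array([ 0.0135, -0.0059,  0.0154]), array([ 0.024 , -0.4583, -0.0074]))
(array([ 0.0241, -0.0061,  0.0224]), array([ 0.0231, -0.7083, -0.0105]))
(array([ 0.0326, -0.0063,  0.0318]), array([ 0.022 , -0.9583, -0.0135]))
[[0.3346 0.0983 0.003 ]
 [0.3406 0.2229 0.003 ]
 [0.524  0.2103 0.003 ]
 [0.5158 0.0898 0.003 ]] [0.4288 0.1553 0.003 ]
-0.057788630473642785 0.12477728377833675 0.18142092332167567
```

arm_command(commands=[[0,[0.001,-0.002,0.005],[0,-0.1,0]],[0,[0.002,-0.005,0.011],[0.02,-0.21,-0.004]],[0,[0.008,-0.006,0.013],[0.024,-0.335,-0.006]],[0,[0.014,-0.006,0.016],[0.024,-0.46,-0.007]],[0,[0.019,-0.006,0.019],[0.024,-0.585,-0.009]],[0,[0.024,-0.006,0.022],[0.023,-0.71,-0.01]],[0,[0.028,-0.006,0.026],[0.022,-0.83,-0.012]],[0,[0.033,-0.006,0.032],[0.022,-0.958,-0.013]],[0,[0.033,-0.006,0.032],[0.022,-0.958,-0.013]],[0,[0.033,-0.006,0.032],[0.022,-0.958,-0.013]]])

```text
time: 8.88
ee_pos: [0.5185, 0.3948, 0.2903]
eef_rot: [0.953, 0.301, -0.007, -0.003]
ft_force: [0.1, -0.2, -2.9]
width: 0.0097
```

```bash
python3 - <<'E'
from h import *
s=read_state();print(s['ee_pos'],R.from_quat(s['eef_rot']).apply([0,0,1]),s['ft_force'],s['joint_positions'],s['width'])
r=Rt(0.3); print(rel([.475,.27,.29],r))
r=Rt(-.026); print(rel([.428,.1556,.20],r))
E
```

```text
[0.5185 0.3948 0.2903] [-0.0147  0.0008 -0.9999] [ 0.1058 -0.1508 -2.9049] [-0.1926  0.5017 -0.7526  1.3447  0.3264  1.4329 -1.8879] 0.009727582926906017
(array([-0.1073,  0.0771,  0.0009]), array([-0.0072,  0.0129,  0.3124]))
(array([-0.2105,  0.1445,  0.0915]), array([-0.0051,  0.0141,  0.6384]))
```

arm_command(commands=[[0,[-0.02,0.014,0.001],[0,0,0.06]],[0,[-0.05,0.034,0.001],[0,0.005,0.15]],[0,[-0.085,0.058,0.001],[0,0.01,0.25]],[0,[-0.118,0.081,0.001],[0,0.014,0.36]],[0,[-0.15,0.103,0.001],[-0.005,0.014,0.46]],[0,[-0.177,0.122,0.001],[-0.005,0.014,0.55]],[0,[-0.198,0.136,0.001],[-0.005,0.014,0.61]],[0,[-0.21,0.144,0.01],[-0.005,0.014,0.638]],[0,[-0.21,0.144,0.03],[-0.005,0.014,0.638]],[0,[-0.21,0.144,0.05],[-0.005,0.014,0.638]]])

```text
time: 9.72
ee_pos: [0.4282, 0.1562, 0.2411]
eef_rot: [1.0, -0.014, 0.005, -0.003]
ft_force: [1.3, -0.2, -3.1]
width: 0.0098
```

```bash
python3 - <<'E'
from h import *
s=read_state();print(s['ee_pos'],R.from_quat(s['eef_rot']).apply([0,0,1]),s['ft_force'],s['joint_positions'],s['width'])
r=Rt(-.026); print(rel([.428,.1556,.16],r),rel([.428,.1556,.133],r))
E
```

```text
[0.4282 0.1562 0.2411] [ 0.0107  0.0058 -0.9999] [ 1.3053 -0.2229 -3.0644] [ 0.2058  0.025  -0.6547  1.9338  0.0159  1.1758 -2.053 ] 0.00982589287988393
(array([-0.0011,  0.0011,  0.0811]), array([-0.0061, -0.0106, -0.0015])) (array([-0.0014,  0.0013,  0.1081]), array([-0.0061, -0.0106, -0.0015]))
```

arm_command(commands=[[0,[-0.001,0.001,0.02],[-0.006,-0.01,0]],[0,[-0.001,0.001,0.04],[-0.006,-0.01,0]],[0,[-0.001,0.001,0.06],[-0.006,-0.01,0]],[0,[-0.001,0.001,0.08],[-0.006,-0.01,0]],[0,[-0.001,0.001,0.09],[-0.006,-0.01,0]],[0,[-0.001,0.001,0.1],[-0.006,-0.01,0]],[0,[-0.001,0.001,0.104],[-0.006,-0.01,0]],[0,[-0.001,0.001,0.107],[-0.006,-0.01,0]],[0,[-0.001,0.001,0.108],[-0.006,-0.01,0]],[0,[-0.001,0.001,0.108],[-0.006,-0.01,0]]])

```text
time: 10.55
ee_pos: [0.4292, 0.1544, 0.1332]
eef_rot: [1.0, -0.016, 0.001, 0.001]
ft_force: [0.5, 0.7, -2.3]
width: 0.0098
```

```bash
python3 - <<'E'
from h import *
s=read_state();print(s['ee_pos'],R.from_quat(s['eef_rot']).apply([0,0,1]),s['ft_force'],s['torque'],s['joint_positions'],s['width'])
E
```

```text
[0.4292 0.1544 0.1332] [ 0.0021 -0.0025 -1.    ] [ 0.5381  0.7478 -2.3028] [ 0.0441  0.016  -0.0206] [ 0.1697  0.1829 -0.6547  2.0409  0.1397  0.9589 -2.1599] 0.009759231490585182
```

arm_command(commands=[[0,[0,0,0.001],[0,0,0]],[0,[0,0,0.001],[0,0,0]],[0,[0,0,0.001],[0,0,0]],[60,[0,0,0.001],[0,0,0]],[60,[0,0,0.001],[0,0,0]],[60,[0,0,0.001],[0,0,0]],[60,[0,0,0.001],[0,0,0]],[60,[0,0,0.001],[0,0,0]],[60,[0,0,0.001],[0,0,0]],[60,[0,0,0.001],[0,0,0]]])

```text
time: 11.38
ee_pos: [0.4289, 0.1541, 0.1317]
eef_rot: [1.0, -0.016, 0.001, 0.001]
ft_force: [-0.3, 0.0, -0.3]
width: 0.0473
```

```bash
python3 - <<'E'
from h import *
s=read_state();print(s['ee_pos'],s['ft_force'],s['width'])
# next: raise above tray, move to view of module1 & rail: TCP (0.44,0.0,0.34)?
print(rel([.429,.155,.22],Rt(0)),rel([.42,.02,.34],Rt(0)))
E
```

```text
[0.4289 0.1541 0.1317] [-0.2951  0.0455 -0.3246] 0.047257625655246945
(array([ 0.0002, -0.0006, -0.0883]), array([ 0.0029, -0.0015, -0.0321])) (array([-0.0043,  0.135 , -0.2079]), array([ 0.0029, -0.0015, -0.0321]))
```

arm_command(commands=[[60,[0,0,-0.04],[0,0,0]],[60,[0,0,-0.08],[0,0,0]],[60,[0.01,0.04,-0.12],[0,0,-0.03]],[60,[0.02,0.08,-0.16],[0,0,-0.03]],[60,[0.025,0.115,-0.2],[0,0,-0.03]],[60,[0.03,0.14,-0.21],[0,0,-0.03]],[60,[0.03,0.155,-0.21],[0,0,-0.03]],[60,[0.03,0.155,-0.21],[0,0,-0.03]],[60,[0.03,0.155,-0.21],[0,0,-0.03]],[60,[0.03,0.155,-0.21],[0,0,-0.03]]])

```text
time: 12.22
ee_pos: [0.4534, -0.0006, 0.3418]
eef_rot: [1.0, -0.001, 0.001, 0.001]
ft_force: [-0.6, 0.1, -0.7]
width: 0.0522
```

```bash
python3 - <<'E'
from h import *
s=read_state();print(s['ee_pos'],s['ft_force'],s['width'],s['joint_vel'],s['joint_positions'])
c=snap('wrist','w8'); crop(c,'w8c',80,0,480,215,2)
c=snap('scene','s8'); crop(c,'s8c',215,100,395,235,4)
E
```

```text
[ 0.4534 -0.0006  0.3418] [-0.552   0.1023 -0.7201] 0.05221295401154959 [-0.0157  0.0047 -0.0188  0.0113 -0.0032 -0.002   0.0012] [ 0.4029 -0.0531 -0.4794  1.7876 -0.0221  1.4002 -1.645 ]
```

View pics/w8.png

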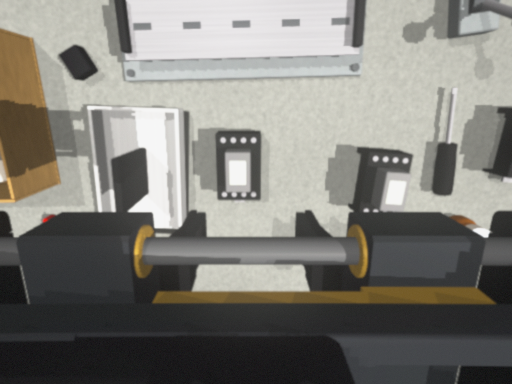

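View pics/s8c.png

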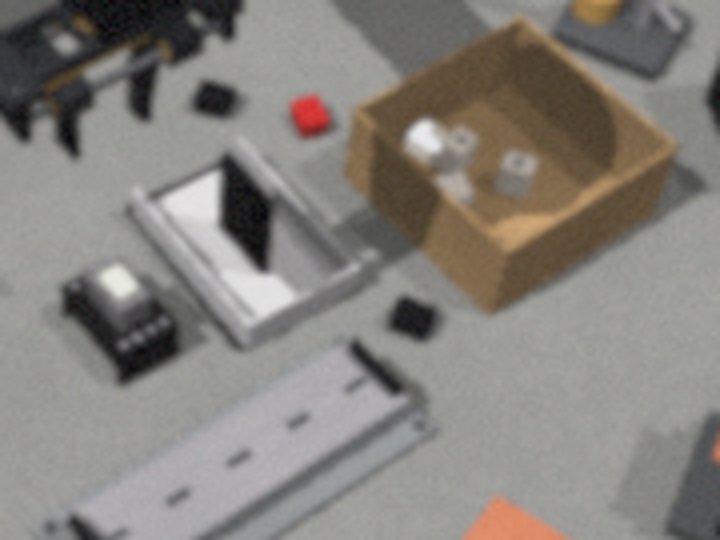

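The tray stands upright and empty on its mat, and the blocks are in the bin. Next I'll look at the rail from closer.

arm_command(commands=[[60,[0.03,0,0.01],[0,0,0]],[60,[0.06,0,0.02],[0,0,0]],[60,[0.08,0,0.03],[0,0,0]],[60,[0.09,0,0.04],[0,0,0]],[60,[0.1,0,0.05],[0,0,0]],[60,[0.1,0,0.05],[0,0,0]],[60,[0.1,0,0.05],[0,0,0]],[60,[0.1,0,0.05],[0,0,0]],[60,[0.1,0,0.05],[0,0,0]],[60,[0.1,0,0.05],[0,0,0]]])

```text
time: 13.15
ee_pos: [0.5535, -0.0013, 0.2932]
eef_rot: [1.0, -0.001, 0.001, 0.002]
ft_force: [0.0, 0.1, 0.0]
width: 0.0523
```

```bash
python3 - <<'E'
from h import *
s=read_state();print(s['ee_pos'],s['ft_force'],s['width'],s['joint_vel'],s['joint_positions'])
c=snap('wrist','w9'); crop(c,'w9c',100,30,420,215,2.4)
c=snap('wrist','w9b')
print(read_state()['ee_pos'])
E
```

```text
[ 0.5535 -0.0013  0.2932] [0.0134 0.0539 0.0297] 0.0522698031967104 [ 0.0026  0.0029  0.0029 -0.0004  0.0013 -0.0012  0.    ] [ 0.3494  0.2097 -0.4936  1.6326  0.1057  1.3228 -1.7334]
[ 0.5536 -0.0015  0.293 ]
```

View pics/w9c.png

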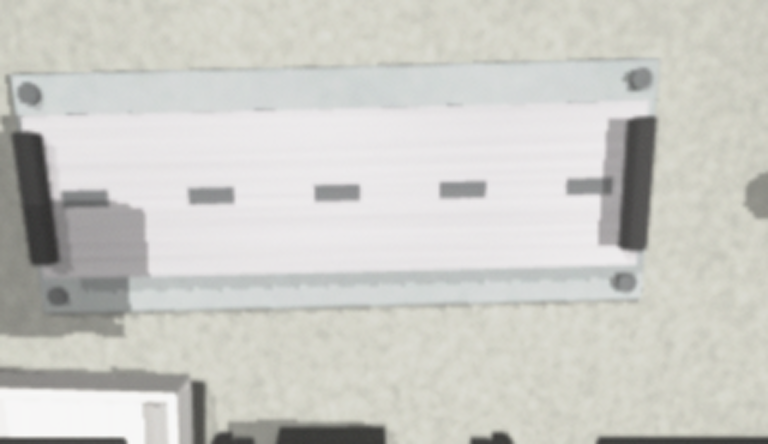

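View pics/w8c.png

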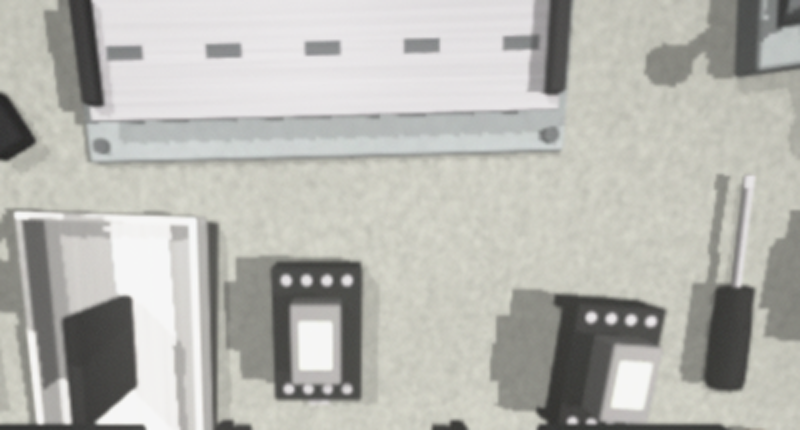

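```bash
python3 - <<'E'
from h import *
a=load('w9b');b=load('w8')
# subpixel slots via dark centroid
def slot(c,u,v,ru=13,rv=6,bright=False):
    g=cv2.cvtColor(c['pixels'],cv2.COLOR_RGB2GRAY).astype(float)
    u0,v0=int(round(u)),int(round(v)); w=g[v0-rv:v0+rv+1,u0-ru:u0+ru+1]
    k=np.clip(np.percentile(w,80)-25-w,0,None); yy,xx=np.mgrid[v0-rv:v0+rv+1,u0-ru:u0+ru+1]
    return (k*xx).sum()/k.sum(),(k*yy).sum()/k.sum()
f9=lambda u,v:(100+u/2.4,30+v/2.4); f8=lambda u,v:(80+u/2,v/2)
A=[(85,198),(211,195),(337,192),(463,189),(589,186)]; B=[(124,53),(223,50),(322,48),(421,45),(520,43)]
Sl=[]
for p,q in zip(A,B):
    p2=slot(a,*f9(*p)); q2=slot(b,*f8(*q))
    x,e=tri((a,p2),(b,q2)); print(np.round(f9(*p),1),np.round(p2,1),np.round(f8(*q),1),np.round(q2,1),x,np.array(e)*1000, onz(a,p2,.036)[0])
# edges of rail in w9b: vertical profile at middle columns
g=cv2.cvtColor(a['pixels'],cv2.COLOR_RGB2GRAY).astype(float)
for col in (190,220,240,270,290,320):
    p=g[55:155,col-3:col+4].mean(1); d=np.diff(p)
    i=np.argsort(-abs(d))[:8]; print(col,sorted([(int(55+j),int(d[j])) for j in i]))
E
```

```text
[135.4 112.5] [133.9 114. ] [142.   26.5] [140.3  26.2] [0.6148 0.1297 0.0426] [0.4629 0.4629] [0.6145 0.1317 0.036 ]
[187.9 111.2] [187.4 111.1] [191.5  25. ] [191.4  24.9] [0.6178 0.0701 0.0369] [0.0331 0.0331] [0.6178 0.0702 0.036 ]
[240.4 110. ] [239.9 109.8] [241.  24.] [240.9  23.6] [0.6191 0.0099 0.0373] [0.083 0.083] [0.6191 0.0099 0.036 ]
[292.9 108.8] [292.4 108.5] [290.5  22.5] [290.4  22.2] [ 0.6204 -0.0501  0.0376] [0.0257 0.0257] [ 0.6204 -0.0503  0.036 ]
[345.4 107.5] [349.1 107.5] [340.   21.5] [344.2  21.3] [ 0.6213 -0.1151  0.0369] [0.1253 0.1253] [ 0.6213 -0.1153  0.036 ]
190 [(57, -17), (59, 15), (107, -37), (108, -29), (113, 22), (114, 40), (115, 17), (144, -16)]
220 [(56, -11), (58, 8), (75, 6), (142, -8), (143, -16), (144, -9), (148, 6), (149, 8)]
240 [(105, -16), (106, -44), (107, -23), (112, 26), (113, 36), (114, 13), (142, -11), (143, -16)]
270 [(55, -16), (57, 13), (74, 6), (141, -10), (142, -19), (143, -6), (147, 7), (148, 6)]
290 [(73, 10), (104, -22), (105, -46), (106, -16), (111, 34), (112, 31), (141, -12), (142, -14)]
320 [(55, 5), (56, 9), (72, 5), (140, -12), (141, -17), (142, -6), (146, 8), (147, 9)]
```

```bash
python3 - <<'E'
from h import *
a=load('w9b')
for col,vt,vb in ((220,75.5,143.6),(240,75,143.2),(270,74.5,142.5),(290,73.8,142),(320,73,141.6)):
    P=onz(a,[(col,vt),(col,vb)],.036); print(P,P.mean(0),np.linalg.norm(P[0]-P[1]))
# end stops top (z .05): left stop & right stop corners crop coords
f9=lambda u,v:(100+u/2.4,30+v/2.4)
P=onz(a,[f9(14,134),f9(40,132),f9(33,265),f9(57,263),f9(630,118),f9(656,117),f9(620,247),f9(645,248)],.05);print(P)
E
```

```text
[[0.6563 0.0317 0.036 ]
 [0.5804 0.0339 0.036 ]] [0.6183 0.0328 0.036 ] 0.07584574563007367
[[0.6568 0.0094 0.036 ]
 [0.5809 0.0102 0.036 ]] [0.6188 0.0098 0.036 ] 0.07590302973223942
[[ 0.6572 -0.0241  0.036 ]
 [ 0.5816 -0.0252  0.036 ]] [ 0.6194 -0.0247  0.036 ] 0.07563778902439017
[[ 0.6579 -0.0464  0.036 ]
 [ 0.5821 -0.0489  0.036 ]] [ 0.62   -0.0476  0.036 ] 0.07582556860484292
[[ 0.6586 -0.0798  0.036 ]
 [ 0.5825 -0.0843  0.036 ]] [ 0.6205 -0.082   0.036 ] 0.07628680966158385
[[ 0.6444  0.1534  0.05  ]
 [ 0.6453  0.1417  0.05  ]
 [ 0.586   0.152   0.05  ]
 [ 0.5869  0.1407  0.05  ]
 [ 0.6508 -0.1226  0.05  ]
 [ 0.6512 -0.1342  0.05  ]
 [ 0.5937 -0.1235  0.05  ]
 [ 0.5932 -0.1352  0.05  ]]
```

arm_command(commands=[[60,[-0.03,-0.004,0.01],[0,0,0]],[60,[-0.065,-0.009,0.02],[0,0,0]],[60,[-0.1,-0.014,0.03],[0,0,0]],[60,[-0.13,-0.018,0.04],[0,0,0]],[60,[-0.15,-0.018,0.045],[0,0,0]],[60,[-0.15,-0.018,0.045],[0,0,0]],[60,[-0.15,-0.018,0.045],[0,0,0]],[60,[-0.15,-0.018,0.045],[0,0,0]],[60,[-0.15,-0.018,0.045],[0,0,0]],[60,[-0.15,-0.018,0.045],[0,0,0]]])

```text
time: 14.08
ee_pos: [0.4046, 0.0168, 0.2473]
eef_rot: [1.0, -0.001, 0.001, 0.001]
ft_force: [-0.7, 0.4, -0.2]
width: 0.0523
```

```bash
python3 - <<'E'
from h import *
s=read_state();print(s['ee_pos'],s['joint_positions'])
c=snap('wrist','w10'); crop(c,'w10c',150,60,400,215,3)
E
```

```text
[0.4046 0.0168 0.2473] [ 0.3987 -0.1107 -0.5141  2.0348 -0.0555  1.2021 -1.6657]
```

View pics/w10c.png

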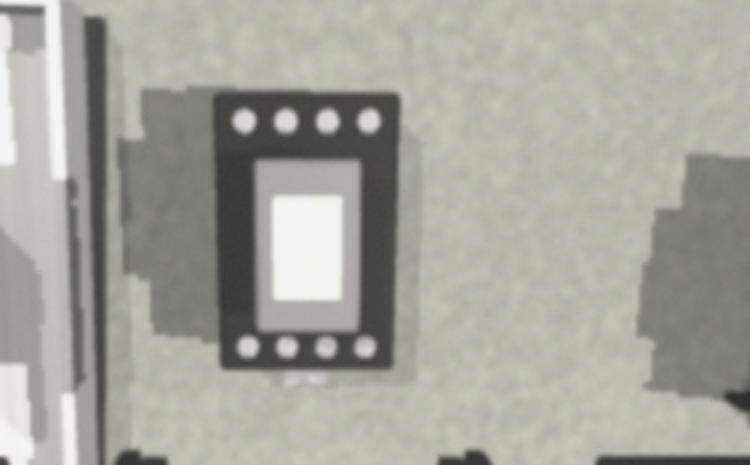

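```bash
cat >> h.py <<'E'
def modpose(c,f,top,base):
    T=onz(c,[f(*p) for p in top],.074); B=onz(c,[f(*p) for p in base],.044)
    for Q,n in((T,'block 52x32'),(B,'base 92x60')):
        v=Q[0]+Q[1]-Q[2]-Q[3]; print(n,Q.mean(0),'yaw %.4f'%np.arctan2(v[1],v[0]),'len %.4f wid %.4f'%(np.linalg.norm(v)/2,np.linalg.norm(Q[0]+Q[3]-Q[1]-Q[2])/2))
E
python3 - <<'E'
from h import *
c=load('w10'); f=lambda u,v:(150+u/3,60+v/3)
modpose(c,f,[(254,158),(361,158),(360,332),(256,332)],[(215,94),(399,94),(392,369),(221,369)])
# height check: label corners from w8 and w10
b=load('w8'); g=lambda u,v:(80+u/2,v/2)
for p,q in (((272,196),(299,321)),((343,196),(333,321)),((341,299),(332,371)),((272,299),(299,371))):
    x,e=tri((c,f(*p)),(b,g(*q)));print(x,np.array(e)*1e3)
E
```

```text
block 52x32 [0.4428 0.0146 0.074 ] yaw 0.0027 len 0.0520 wid 0.0316
base 92x60 [0.4425 0.0146 0.044 ] yaw -0.0023 len 0.0907 wid 0.0589
[0.4579 0.0249 0.0745] [0.2284 0.2284]
[0.4577 0.0039 0.0738] [0.2494 0.2494]
[0.4288 0.0047 0.0849] [0.37 0.37]
[0.4292 0.0248 0.0866] [0.3271 0.3271]
```

arm_command(commands=[[60,[0.015,0.002,0.02],[0,0,-0.001]],[60,[0.028,0.002,0.05],[0,0,-0.001]],[60,[0.028,0.002,0.08],[0,0,-0.001]],[60,[0.028,0.002,0.105],[0,0,-0.001]],[60,[0.028,0.002,0.12],[0,0,-0.001]],[60,[0.028,0.002,0.128],[0,0,-0.001]],[60,[0.028,0.002,0.128],[0,0,-0.001]],[0,[0.028,0.002,0.128],[0,0,-0.001]],[0,[0.028,0.002,0.128],[0,0,-0.001]],[0,[0.028,0.002,0.128],[0,0,-0.001]]], squeeze=60)

```text
time: 14.97
ee_pos: [0.4328, 0.0143, 0.1203]
eef_rot: [1.0, -0.001, 0.002, 0.002]
ft_force: [-0.4, 0.1, -0.1]
width: 0.0394
```

arm_command(commands=[[0,[0,0,0],[0,0,0]],[0,[0,0,0],[0,0,0]],[0,[0,0,0],[0,0,0]],[0,[0,0,0],[0,0,0]],[0,[0,0,0],[0,0,0]],[0,[0,0,0],[0,0,0]],[0,[0,0,0],[0,0,0]],[0,[0,0,0],[0,0,0]],[0,[0,0,0],[0,0,0]],[0,[0,0,0],[0,0,0]]])

```text
time: 15.8
ee_pos: [0.4326, 0.0142, 0.12]
eef_rot: [1.0, -0.001, 0.002, 0.002]
ft_force: [-0.4, -0.7, 6.6]
width: 0.0314
```

```bash
python3 - <<'E'
from h import *
s=read_state();print(s['ee_pos'],R.from_quat(s['eef_rot']).apply(np.eye(3)),s['ft_force'],s['torque'],s['width'],s['joint_positions'])
E
```

```text
[0.4326 0.0142 0.12  ] [[ 1.     -0.0012  0.003 ]
 [-0.0012 -1.      0.0032]
 [ 0.003  -0.0032 -1.    ]] [-0.4297 -0.7461  6.5953] [-0.0308  0.3071 -0.0423] 0.03143994191012477 [ 0.3705  0.1346 -0.5315  2.1126  0.0908  0.9123 -1.7845]
```

```bash
cat >> h.py <<'E'
RO=np.array([.619,.0099,.036]); RYAW=.022
def stage(yl,th,xe,he,off=.010,hz=.120,y_off=0.0,dz=0.0,dx=0.0):
    """TCP pos/rot so that the rail's +x top edge corner sits at module coords (xe,he) mm; th = lip-down tilt rad"""
    rot=Rt(RYAW,-th)
    c=RO+R.from_euler('z',RYAW).apply([.0375+dx,yl,dz])
    loc=np.array([xe/1e3+off, -y_off, hz-he/1e3])
    return c-rot.apply(loc),rot
E
python3 - <<'E'
from h import *
y=.085
for nm,a in (('A+40',(y,.26,24,14.9,.010,.120,0,.04)),('A',(y,.26,24,14.9)),('B',(y,.26,36.9,14.9)),('C',(y,0,37.4,16))):
    p,r=stage(*a); print(nm,p,rel(p,r))
E
```

```text
A+40 [0.6488 0.0956 0.1863] (array([ 0.2163, -0.0814, -0.0659]), array([ 0.0002, -0.263 , -0.0235]))
A [0.6488 0.0956 0.1463] (array([ 0.2162, -0.0815, -0.0259]), array([ 0.0002, -0.263 , -0.0235]))
B [0.6363 0.0953 0.1496] (array([ 0.2037, -0.0812, -0.0293]), array([ 0.0002, -0.263 , -0.0235]))
C [0.6072 0.0947 0.14  ] (array([ 0.1746, -0.0806, -0.0197]), array([ 0.0033, -0.003 , -0.0232]))
```

arm_command(commands=[[0,[0,0,-0.005],[0,0,0]],[0,[0,0,-0.02],[0,0,0]],[0,[0,0,-0.045],[0,0,0]],[0,[0,0,-0.07],[0,0,0]],[0,[0.01,-0.004,-0.09],[0,0,0]],[0,[0.03,-0.011,-0.1],[0,0,0]],[0,[0.055,-0.02,-0.1],[0,0,0]],[0,[0.08,-0.03,-0.1],[0,0,0]],[0,[0.105,-0.039,-0.1],[0,0,0]],[0,[0.13,-0.048,-0.1],[0,0,0]]])

```text
time: 16.63
ee_pos: [0.5628, 0.0627, 0.2192]
eef_rot: [1.0, -0.001, 0.001, 0.002]
ft_force: [0.9, -0.3, -1.0]
width: 0.0316
```

```bash
python3 - <<'E'
from h import *
s=read_state();print(s['ee_pos'],s['ft_force'],s['torque'],s['width'],s['joint_positions'])
c=snap('wrist','w11')
p,r=stage(.085,.26,24,14.9,.010,.120,0,.04);print(rel(p,r))
E
```

```text
[0.5628 0.0627 0.2192] [ 0.9325 -0.3288 -0.9752] [ 0.0632 -0.0203  0.023 ] 0.03157387962773134 [ 0.2708  0.3056 -0.5489  1.6909  0.1733  1.1925 -1.894 ]
(array([ 0.0826, -0.0313,  0.0328]), array([-0.0019, -0.2631, -0.0227]))
```

View pics/w11.png

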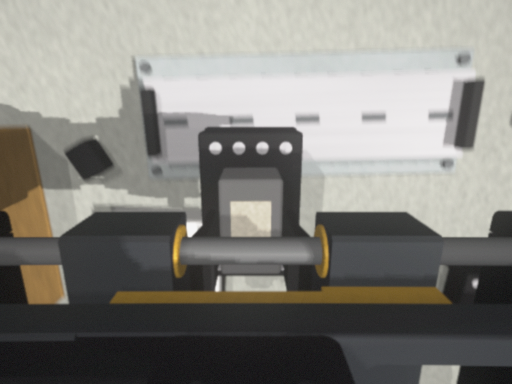

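```bash
cat >> h.py <<'E'
def modpts(off,hz,yo,pts,rx=0.):
    """module coords mm (x,y,h) -> tool frame, optional pitch slip rx (rad, + = lip down relative hand)"""
    P=np.array(pts,float)/1e3
    return np.c_[P[:,0]+off, -(P[:,1]+yo), hz-P[:,2]]
def projtool(c,T):
    s=c['state']; W=R.from_quat(s['eef_rot']).apply(T)+s['ee_pos']; return proj(c,W)
E
python3 - <<'E'
from h import *
c=load('w11'); crop(c,'w11c',180,115,325,215,5)
pts=[(46,30,44),(46,-30,44),(26,16,74),(26,-16,74),(42,19.5,44),(42,-19.5,44)]
print((projtool(c,modpts(.010,.120,0,pts))))
print(((projtool(c,modpts(.010,.120,0,pts))-[180,115])*5).round())
E
```

```text
[[198.0024 131.6269]
 [303.9962 131.6122]
 [218.2322 178.7479]
 [284.0798 178.7311]
 [216.7727 138.7412]
 [285.2271 138.7305]]
[[ 90.  83.]
 [620.  83.]
 [191. 319.]
 [520. 319.]
 [184. 119.]
 [526. 119.]]
```

View pics/w11c.png

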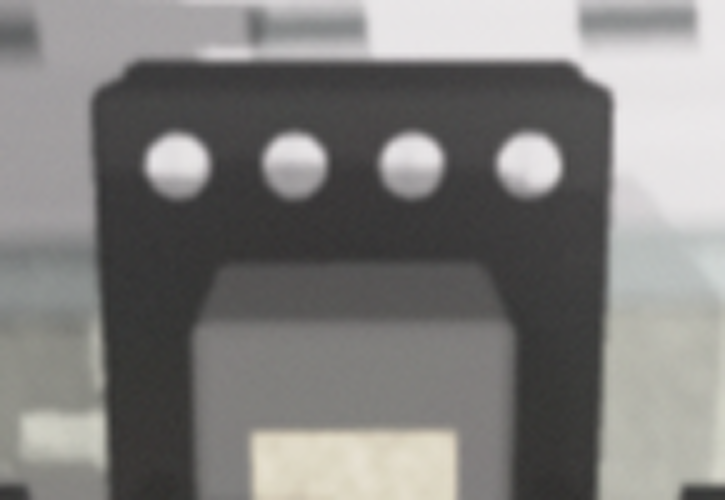

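```bash
python3 - <<'E'
from h import *
def bright(c,u,v,r=6):
    g=cv2.cvtColor(c['pixels'],cv2.COLOR_RGB2GRAY).astype(float);u0,v0=int(round(u)),int(round(v))
    w=g[v0-r:v0+r+1,u0-r:u0+r+1];k=np.clip(w-110,0,None);yy,xx=np.mgrid[v0-r:v0+r+1,u0-r:u0+r+1]
    return (k*xx).sum()/k.sum(),(k*yy).sum()/k.sum()
a=load('w10');b=load('w11')
pa=[bright(a,150+u/3,60+121/3) for u in(244,286,327,369)]; pb=[bright(b,180+u/5,115+165/5,9) for u in(178,295,412,530)]
print(pa,pb)
H=onz(a,pa,.0445);print(H)
# module coords w.r.t. TCP at grasp (0.4326,0.0142,0.120), predicted in tool frame at grasp
s=dict(ee=np.array([.4326,.0142,.120]))
T=np.c_[H[:,0]-.4326,-(H[:,1]-.0142),.120-H[:,2]]; print(T)
print(projtool(b,T))
# fit shift (dx,dy,dz) in tool
from scipy.optimize import least_squares
r=least_squares(lambda q:(projtool(b,T+q)-np.array(pb)).ravel(),np.zeros(3));print(r.x,r.cost,np.abs(r.fun).max())
E
```

```text
[(np.float64(231.01912093369754), np.float64(99.83709957784951)), (np.float64(244.82334905660377), np.float64(99.86415094339623)), (np.float64(258.754812319538), np.float64(99.86260827718961)), (np.float64(272.5981216015818), np.float64(99.81982204646565))] [(np.float64(215.0540203415851), np.float64(146.81836499712148)), (np.float64(238.55267702936098), np.float64(146.40886586067933)), (np.float64(261.9862539349423), np.float64(146.53032528856244)), (np.float64(285.6150084317032), np.float64(147.01172006745364))]
[[ 0.4801  0.035   0.0445]
 [ 0.4801  0.0218  0.0445]
 [ 0.48    0.0083  0.0445]
 [ 0.48   -0.005   0.0445]]
[[ 0.0475 -0.0208  0.0755]
 [ 0.0475 -0.0076  0.0755]
 [ 0.0474  0.0059  0.0755]
 [ 0.0474  0.0192  0.0755]]
[[214.569  146.7514]
 [237.802  146.8377]
 [261.246  146.88  ]
 [284.5472 146.8573]]
[ 0.0002  0.0004 -0.0012] 0.1386477092216904 0.29379136906206327
```

The module sits in the hand as predicted, within about 1 mm. Going to the pre-hook pose.

arm_command(commands=[[0,[0.02,-0.008,0.0],[0,-0.05,-0.005]],[0,[0.04,-0.016,0.005],[0,-0.12,-0.01]],[0,[0.06,-0.024,0.015],[0,-0.2,-0.015]],[0,[0.075,-0.029,0.025],[-0.002,-0.25,-0.02]],[0,[0.082,-0.031,0.033],[-0.002,-0.263,-0.023]],[0,[0.082,-0.031,0.033],[-0.002,-0.263,-0.023]],[0,[0.082,-0.031,0.033],[-0.002,-0.263,-0.023]],[0,[0.082,-0.031,0.033],[-0.002,-0.263,-0.023]],[0,[0.082,-0.031,0.033],[-0.002,-0.263,-0.023]],[0,[0.082,-0.031,0.033],[-0.002,-0.263,-0.023]]])

```text
time: 17.52
ee_pos: [0.6438, 0.0929, 0.1876]
eef_rot: [0.992, 0.011, -0.129, 0.002]
ft_force: [-0.1, 1.5, -1.3]
width: 0.0318
```

```bash
python3 - <<'E'
from h import *
s=read_state();print(s['ee_pos'],s['ft_force'],s['torque'],s['width'],s['joint_positions'])
p,r=stage(.085,.26,24,14.9,.010,.120,0,.0);print(p,rel(p,r))
p,r=stage(.085,.26,24,14.9,.010,.120,0,.01);print(p,rel(p,r))
c=snap('wrist','w12')
E
```

```text
[0.6438 0.0929 0.1876] [-0.0614  1.4542 -1.3288] [ 0.0648 -0.3906  0.0634] 0.03184276987301851 [ 0.1252  0.6712 -0.5047  1.2721  0.2317  1.5215 -1.913 ]
[0.6488 0.0956 0.1463] (array([ 0.0155, -0.0026,  0.0386]), array([ 0.002 , -0.0004, -0.0009]))
[0.6488 0.0956 0.1563] (array([ 0.0129, -0.0026,  0.029 ]), array([ 0.002 , -0.0004, -0.0009]))
```

View pics/w12.png

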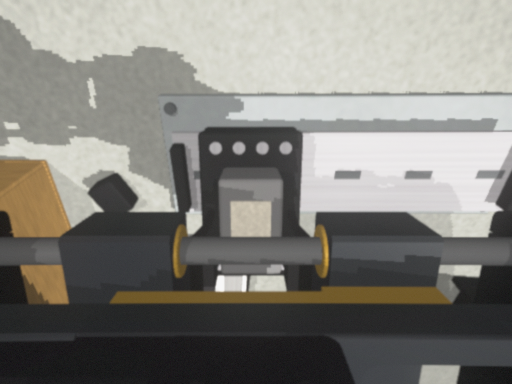

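```bash
python3 - <<'E'
from h import *
s=read_state();print(s['time'],s['ee_pos'],s['joint_vel'])
p,r=stage(.085,.26,24,14.9,.010,.120,0,.01);print(p,rel(p,r))
E
```

```text
17.5667 [0.6439 0.0929 0.1875] [-0.0017  0.0076  0.0004 -0.0031  0.      0.0015  0.0002]
[0.6488 0.0956 0.1563] (array([ 0.0128, -0.0026,  0.0288]), array([ 0.0021, -0.0003, -0.0009]))
```

arm_command(commands=[[0,[0.013,-0.003,0.0],[0.002,0,-0.001]],[0,[0.013,-0.003,0.01],[0.002,0,-0.001]],[0,[0.013,-0.003,0.02],[0.002,0,-0.001]],[0,[0.013,-0.003,0.029],[0.002,0,-0.001]],[0,[0.013,-0.003,0.029],[0.002,0,-0.001]],[0,[0.013,-0.003,0.029],[0.002,0,-0.001]],[0,[0.013,-0.003,0.029],[0.002,0,-0.001]],[0,[0.013,-0.003,0.029],[0.002,0,-0.001]],[0,[0.013,-0.003,0.029],[0.002,0,-0.001]],[0,[0.013,-0.003,0.029],[0.002,0,-0.001]]])

```text
time: 18.4
ee_pos: [0.6492, 0.0964, 0.1553]
eef_rot: [0.991, 0.011, -0.13, 0.001]
ft_force: [0.7, 0.6, -1.2]
width: 0.0319
```

```bash
python3 - <<'E'
from h import *
s=read_state();print(s['time'],s['ee_pos'],s['ft_force'],s['torque'])
p,r=stage(.085,.26,24,14.9);print(p,rel(p,r))
p,r=stage(.085,.26,36.9,14.9);print(p,rel(p,r))
c=snap('side','d13'); crop(c,'d13c',150,140,310,270,4.5)
E
```

```text
18.4 [0.6492 0.0964 0.1553] [ 0.7198  0.6011 -1.2498] [ 0.0072 -0.397  -0.0159]
[0.6488 0.0956 0.1463] (array([0.0019, 0.0008, 0.0088]), array([-0.0002,  0.0008,  0.0004]))
[0.6363 0.0953 0.1496] (array([-0.011 ,  0.0008,  0.0088]), array([-0.0002,  0.0008,  0.0004]))
```

View pics/d13c.png

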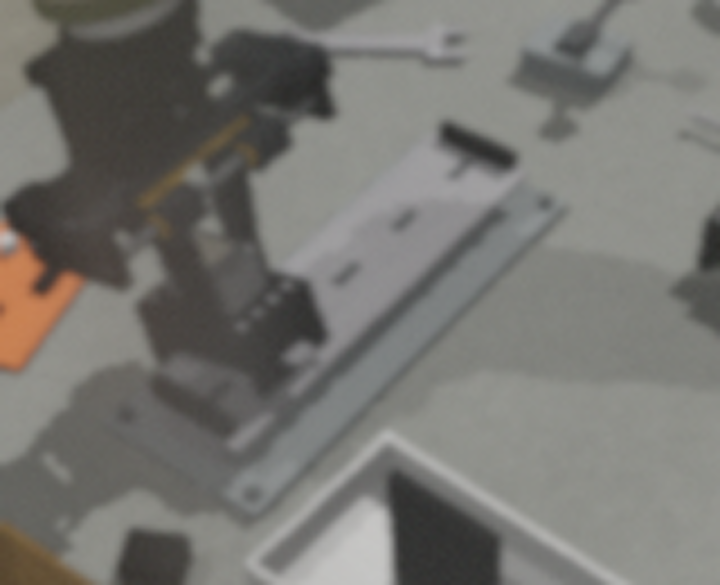

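arm_command(commands=[[0,[0.002,0.001,0.002],[0,0,0]],[0,[0.002,0.001,0.004],[0,0,0]],[0,[0.002,0.001,0.006],[0,0,0]],[0,[0.002,0.001,0.0075],[0,0,0]],[0,[0.002,0.001,0.009],[0,0,0]],[0,[0.002,0.001,0.009],[0,0,0]],[0,[0.002,0.001,0.009],[0,0,0]],[0,[0.002,0.001,0.009],[0,0,0]],[0,[0.002,0.001,0.009],[0,0,0]],[0,[0.002,0.001,0.009],[0,0,0]]])

```text
time: 19.28
ee_pos: [0.6487, 0.0953, 0.1457]
eef_rot: [0.991, 0.011, -0.13, 0.001]
ft_force: [-0.2, -0.3, -2.3]
width: 0.0314
```

```bash
python3 - <<'E'
from h import *
s=read_state();print(s['time'],s['ee_pos'],s['ft_force'],s['torque'])
p,r=stage(.085,.26,36.9,14.9);print(p,rel(p,r))
E
```

```text
19.2833 [0.6487 0.0953 0.1457] [-0.2233 -0.303  -2.298 ] [ 0.0711 -0.3758  0.0859]
[0.6363 0.0953 0.1496] (array([-0.0129, -0.0003, -0.0006]), array([-0.0002,  0.0014,  0.0005]))
```

arm_command(commands=[[0,[-0.002,0,-0.0005],[0,0,0]],[0,[-0.004,0,-0.0005],[0,0,0]],[0,[-0.006,0,-0.0005],[0,0,0]],[0,[-0.008,0,-0.0005],[0,0,0]],[0,[-0.0095,0,-0.0005],[0,0,0]],[0,[-0.011,0,-0.0005],[0,0,0]],[0,[-0.012,0,-0.0005],[0,0,0]],[0,[-0.0125,0,-0.0005],[0,0,0]],[0,[-0.013,0,-0.0005],[0,0,0]],[0,[-0.013,0,-0.0005],[0,0,0]]])

```text
time: 20.12
ee_pos: [0.6363, 0.095, 0.1496]
eef_rot: [0.991, 0.011, -0.13, 0.001]
ft_force: [0.4, -0.5, -1.3]
width: 0.0314
```

```bash
python3 - <<'E'
from h import *
s=read_state();print(s['time'],s['ee_pos'],s['ft_force'],s['torque'])
p,r=stage(.085,.26,36.9,14.9);print(p,rel(p,r))
E
```

```text
20.1167 [0.6363 0.095  0.1496] [ 0.3579 -0.4838 -1.3229] [ 0.0081 -0.5238 -0.0136]
[0.6363 0.0953 0.1496] (array([ 0.    , -0.0003, -0.0001]), array([-0.0002,  0.0011,  0.0004]))
```

arm_command(commands=[[0,[-0.0003,0,0],[0,0,0]],[0,[-0.0006,0,0],[0,0,0]],[0,[-0.0009,0,0],[0,0,0]],[0,[-0.0012,0,0],[0,0,0]],[0,[-0.0015,0,0],[0,0,0]],[0,[-0.0015,0,0],[0,0,0]],[0,[-0.0015,0,0],[0,0,0]],[0,[-0.0015,0,0],[0,0,0]],[0,[-0.0015,0,0],[0,0,0]],[0,[-0.0015,0,0],[0,0,0]]])

```text
time: 20.95
ee_pos: [0.6356, 0.0949, 0.1496]
eef_rot: [0.992, 0.011, -0.129, 0.001]
ft_force: [7.0, 0.9, -7.9]
width: 0.0315
```

```bash
python3 - <<'E'
from h import *
s=read_state();print(s['time'],s['ee_pos'],s['ft_force'],s['torque'])
p,r=stage(.085,.26,36.9,14.9);print(p,rel(p,r))
E
```

```text
20.95 [0.6356 0.0949 0.1496] [ 6.9606  0.9034 -7.8661] [ 0.2934 -2.4442 -0.0897]
[0.6363 0.0953 0.1496] (array([ 0.0007, -0.0004, -0.0002]), array([-0.0005, -0.0009,  0.0001]))
```

```bash
python3 - <<'E'
from h import *
s=read_state();base=(s['ee_pos'],R.from_quat(s['eef_rot']))
for th,xe,he,dz in ((.26,37.2,15.2,-.001),(.22,37.2,15.3,-.001),(.18,37.3,15.4,-.001),(.14,37.3,15.5,-.001),(.10,37.4,15.7,-.001),(.06,37.4,15.8,-.001),(.03,37.4,16,-.001),(0,37.4,16,-.001),(-.015,37.4,16,-.001)):
    p,r=stage(.085,th,xe,he,.010,.120,0,dz); print(th,*rel(p,r,base))
E
```

```text
0.26 [ 0.0006 -0.0004  0.0011] [-0.0005 -0.0009  0.0001]
0.22 [-0.0035 -0.0004  0.0032] [-0.0005  0.0391  0.0001]
0.18 [-0.0077 -0.0004  0.0054] [-0.0005  0.0791  0.0001]
0.14 [-0.0116 -0.0004  0.0078] [-0.0005  0.1191  0.0001]
0.1 [-0.0156 -0.0004  0.0105] [-0.0005  0.1591  0.0001]
0.06 [-0.0193 -0.0004  0.0132] [-0.0005  0.1991  0.0001]
0.03 [-0.022  -0.0004  0.0154] [-0.0005  0.2291  0.0001]
0 [-0.0247 -0.0004  0.0176] [-0.0005  0.2591  0.0001]
-0.015 [-0.026  -0.0004  0.0186] [-0.0005  0.2741  0.0001]
```

arm_command(commands=[[0,[0.0012,0,0.001],[0,0,0]],[0,[-0.001,0,0.002],[0,0.02,0]],[0,[-0.003,0,0.003],[0,0.039,0]],[0,[-0.005,0,0.0042],[0,0.059,0]],[0,[-0.007,0,0.0054],[0,0.079,0]],[0,[-0.009,0,0.0066],[0,0.099,0]],[0,[-0.011,0,0.0078],[0,0.119,0]],[0,[-0.013,0,0.0091],[0,0.139,0]],[0,[-0.015,0,0.0105],[0,0.159,0]],[0,[-0.015,0,0.0105],[0,0.159,0]]])

```text
time: 21.78
ee_pos: [0.6175, 0.0947, 0.1445]
eef_rot: [0.999, 0.011, -0.05, 0.001]
ft_force: [3.0, 0.1, -0.7]
width: 0.0316
```

```bash
python3 - <<'E'
from h import *
s=read_state();print(s['time'],s['ee_pos'],s['ft_force'],s['torque'],R.from_quat(s['eef_rot']).apply([1,0,0]))
base=(s['ee_pos'],R.from_quat(s['eef_rot']))
for th,xe,he,dz in ((.10,37.4,15.7,-.001),(.06,37.4,15.8,-.001),(.03,37.4,16,-.001),(0,37.4,16,-.001),(-.015,37.4,16,-.001)):
    p,r=stage(.085,th,xe,he,.010,.120,0,dz); print(th,*rel(p,r,base))
E
```

```text
21.7833 [0.6175 0.0947 0.1445] [ 3.0228  0.0991 -0.7093] [ 0.2578 -0.8615 -0.0302] [ 0.9947  0.0225 -0.1001]
0.1 [ 0.0005 -0.0002  0.0009] [0.     0.0003 0.0006]
0.06 [-0.0037 -0.0002  0.003 ] [-0.      0.0403  0.0006]
0.03 [-0.0067 -0.0002  0.0048] [-0.      0.0703  0.0006]
0 [-0.0097 -0.0002  0.0065] [-0.      0.1003  0.0006]
-0.015 [-0.0112 -0.0002  0.0073] [-0.      0.1153  0.0006]
```

arm_command(commands=[[0,[-0.0015,0,0.0018],[0,0.02,0]],[0,[-0.0037,0,0.003],[0,0.04,0]],[0,[-0.005,0,0.004],[0,0.055,0]],[0,[-0.0067,0,0.0048],[0,0.07,0]],[0,[-0.008,0,0.0057],[0,0.085,0]],[0,[-0.0095,0,0.0065],[0,0.1,0]],[0,[-0.011,0,0.0073],[0,0.115,0]],[0,[-0.011,0,0.0073],[0,0.115,0]],[0,[-0.011,0,0.0073],[0,0.115,0]],[0,[-0.011,0,0.0073],[0,0.115,0]]])

```text
time: 22.62
ee_pos: [0.6065, 0.0947, 0.14]
eef_rot: [1.0, 0.011, 0.007, -0.0]
ft_force: [-4.4, -1.2, 18.1]
width: 0.0313
```

```bash
python3 - <<'E'
from h import *
s=read_state();print(s['time'],s['ee_pos'],s['ft_force'],s['torque'],R.from_quat(s['eef_rot']).apply([1,0,0]))
p,r=stage(.085,0,37.5,16); print(p)
c=snap('side','d14'); crop(c,'d14c',150,140,310,270,4.5)
c=snap('wrist','w14')
E
```

```text
22.6167 [0.6065 0.0947 0.14  ] [-4.3834 -1.1767 18.0735] [-0.4223  1.4638  0.0337] [0.9997 0.0224 0.0137]
[0.6071 0.0947 0.14  ]
```

View pics/d14c.png

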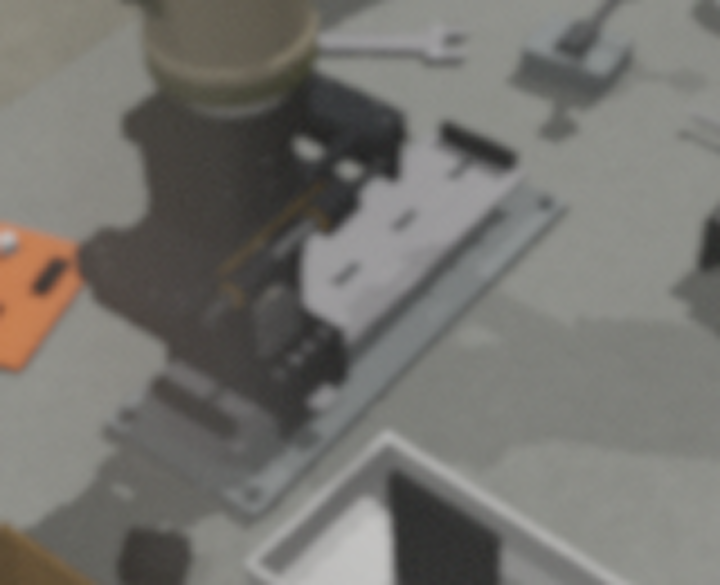

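View pics/w14.png

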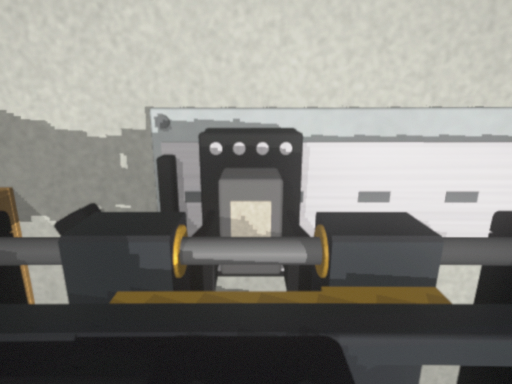

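arm_command(commands=[[0,[0,0,0.001],[0,0,0]],[0,[0,0,0.002],[0,0.005,0]],[0,[0,0,0.002],[0,0.005,0]],[0,[0,0,0.001],[0,0,0]],[0,[0,0,-0.001],[0,-0.013,0]],[0,[0,0,-0.002],[0,-0.013,0]],[0,[0,0,-0.003],[0,-0.013,0]],[0,[0,0,-0.003],[0,-0.013,0]],[0,[0,0,-0.003],[0,-0.013,0]],[0,[0,0,-0.003],[0,-0.013,0]]])

```text
time: 23.55
ee_pos: [0.6067, 0.0945, 0.1408]
eef_rot: [1.0, 0.011, 0.0, -0.0]
ft_force: [5.5, 0.7, -2.8]
width: 0.0315
```

```bash
python3 - <<'E'
from h import *
s=read_state();print(s['time'],s['ee_pos'],s['ft_force'],s['torque'],R.from_quat(s['eef_rot']).apply([1,0,0]))
E
```

```text
23.55 [0.6067 0.0945 0.1408] [ 5.4994  0.7152 -2.7937] [ 0.2243 -1.5368  0.0285] [0.9998 0.0223 0.0007]
```

arm_command(commands=[[0,[0,0,0.001],[0,0,0]],[0,[0,0,0.002],[0,0,0]],[0,[0,0,0.002],[0,0,0]],[50,[0,0,0.002],[0,0,0]],[50,[0,0,0.002],[0,0,0]],[50,[0,0,0.001],[0,0,0]],[50,[0,0,0],[0,0,0]],[50,[0,0,0],[0,0,0]],[50,[0,0,0],[0,0,0]],[50,[0,0,0],[0,0,0]]])

```text
time: 24.38
ee_pos: [0.6057, 0.0943, 0.1403]
eef_rot: [1.0, 0.011, -0.0, -0.0]
ft_force: [-0.3, -0.2, 0.1]
width: 0.0437
```

```bash
python3 - <<'E'
from h import *
s=read_state();print(s['time'],s['ee_pos'],s['ft_force'],s['width'],R.from_quat(s['eef_rot']).apply([1,0,0]))
E
```

```text
24.3833 [0.6057 0.0943 0.1403] [-0.3232 -0.1677  0.0915] 0.04369436370628322 [ 0.9997  0.0224 -0.0009]
```

arm_command(commands=[[50,[0,0,-0.03],[0,0,0]],[50,[0,0,-0.06],[0,0,0]],[50,[-0.02,0.01,-0.09],[0,0,0]],[50,[-0.04,0.025,-0.11],[0,0,0]],[50,[-0.045,0.04,-0.12],[0,0,0]],[50,[-0.045,0.04,-0.12],[0,0,0]],[50,[-0.045,0.04,-0.12],[0,0,0]],[50,[-0.045,0.04,-0.12],[0,0,0]],[50,[-0.045,0.04,-0.12],[0,0,0]],[50,[-0.045,0.04,-0.12],[0,0,0]]])

```text
time: 25.22
ee_pos: [0.5617, 0.0542, 0.2595]
eef_rot: [1.0, 0.012, -0.001, -0.0]
ft_force: [-0.1, 0.0, -0.0]
width: 0.0432
```

```bash
python3 - <<'E'
from h import *
s=read_state();print(s['time'],s['ee_pos'])
c=snap('wrist','w15'); crop(c,'w15c',100,30,420,215,2.4)
c=snap('side','d15'); crop(c,'d15c',150,140,310,270,4.5)
c=snap('scene','s15'); crop(c,'s15c',110,100,350,320,3)
E
```

```text
25.2167 [0.5617 0.0542 0.2595]
```

View pics/w15c.png

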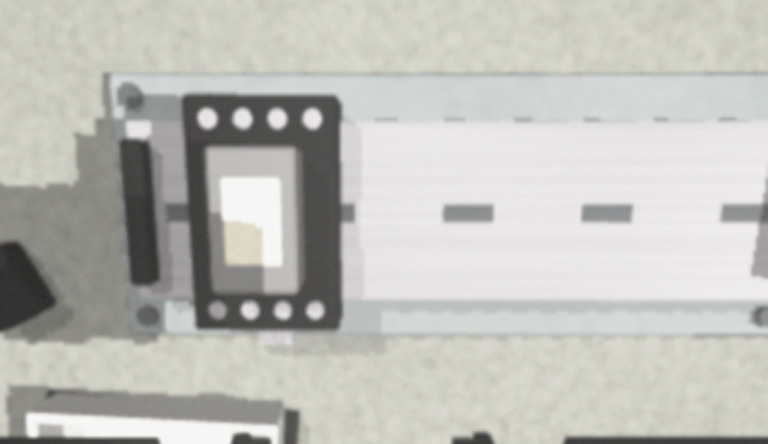

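View pics/d15c.png

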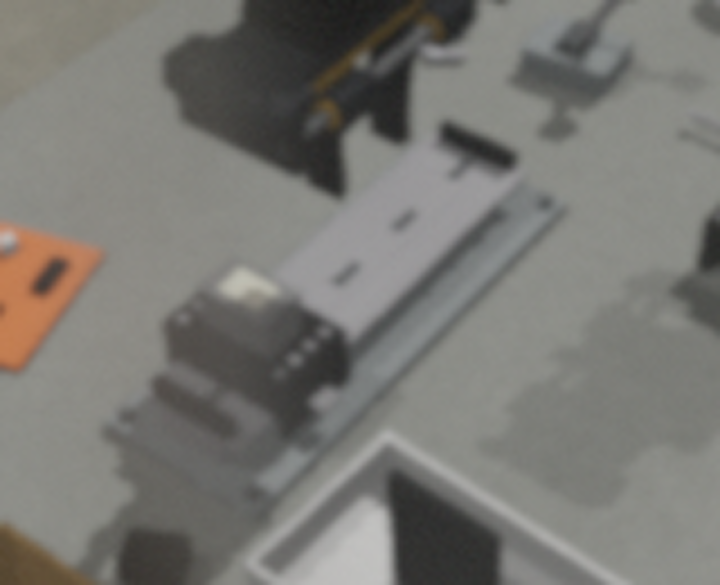

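View pics/s15c.png

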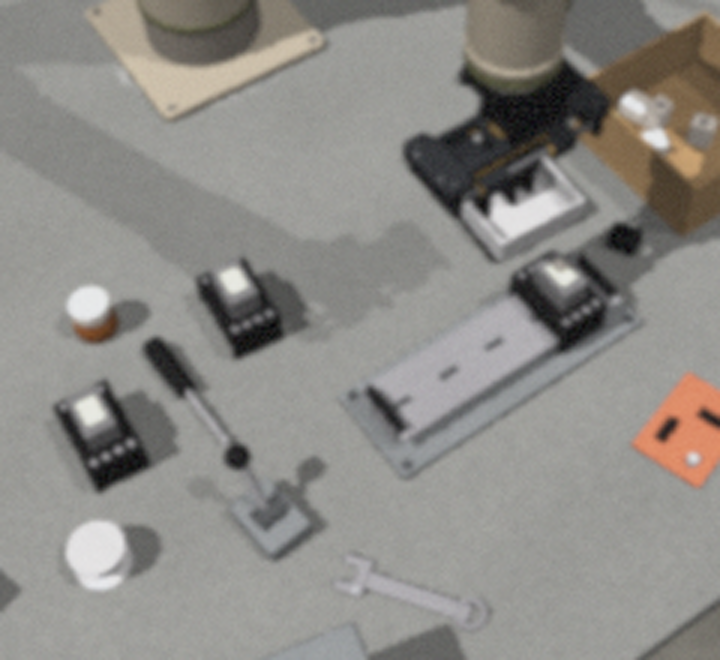

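```bash
cat >> h.py <<'E'
def homecheck(c,f,top,base):
    T=onz(c,[f(*p) for p in top],.094); B=onz(c,[f(*p) for p in base],.064)
    for Q,n in((T,'block 52x32'),(B,'base 92x60')):
        v=Q[0]+Q[1]-Q[2]-Q[3]; m=R.from_euler('z',-RYAW).apply(Q.mean(0)-RO)
        print(n,'rail frame',m,'yaw rel %.4f'%(np.arctan2(v[1],v[0])-RYAW),'len %.4f wid front %.4f back %.4f'%(np.linalg.norm(v)/2,np.linalg.norm(Q[0]-Q[1]),np.linalg.norm(Q[2]-Q[3])))
E
python3 - <<'E'
from h import *
homecheck(load('w15'),lambda u,v:(100+u/2.4,30+v/2.4),[(206,146),(298,148),(301,292),(212,293)],[(183,97),(339,97),(340,328),(198,328)])
homecheck(load('w15'),lambda u,v:(100+u/2.4,30+v/2.4),[(206,146),(298,148),(301,292),(212,293)],[(207,118),(312,118),(315,310),(219,310)])
E
```

```text
block 52x32 rail frame [-0.0008  0.0841  0.058 ] yaw rel -0.0065 len 0.0509 wid front 0.0319 back 0.0326
base 92x60 rail frame [-0.0009  0.0841  0.028 ] yaw rel 0.0015 len 0.0898 wid front 0.0594 back 0.0588
block 52x32 rail frame [-0.0008  0.0841  0.058 ] yaw rel -0.0065 len 0.0509 wid front 0.0319 back 0.0326
base 92x60 rail frame [-0.0009  0.0848  0.028 ] yaw rel 0.0053 len 0.0747 wid front 0.0403 back 0.0395
```

```bash
python3 - <<'E'
from h import *
def bright(c,u,v,r=9):
    g=cv2.cvtColor(c['pixels'],cv2.COLOR_RGB2GRAY).astype(float);u0,v0=int(round(u)),int(round(v))
    w=g[v0-r:v0+r+1,u0-r:u0+r+1];k=np.clip(w-110,0,None);yy,xx=np.mgrid[v0-r:v0+r+1,u0-r:u0+r+1]
    return (k*xx).sum()/k.sum(),(k*yy).sum()/k.sum()
for t in('w11','w12','w14'):
    c=load(t); p=np.array([bright(c,u,147.5) for u in(215,238.5,262,285.7)]);print(t,p.ravel())
E
```

```text
w11 [215.054  146.8184 238.5527 146.4089 261.9863 146.5303 285.615  147.0117]
w12 [215.1892 147.6664 238.5503 147.615  261.9924 147.6145 285.4121 147.5823]
w14 [215.8234 147.001  238.8311 146.8459 262.2292 146.7339 285.926  147.1598]
```

Module 1 reads flat on the centre line: −0.8 mm in x, yaw about 0. Next is module 2.

arm_command(commands=[[60,[-0.025,0.032,0],[0,0,0.02]],[60,[-0.05,0.065,0],[0,0,0.02]],[60,[-0.075,0.098,0],[0,0,0.02]],[60,[-0.1,0.13,0],[0,0,0.02]],[60,[-0.125,0.163,0],[0,0,0.02]],[60,[-0.15,0.196,0.005],[0,0,0.02]],[60,[-0.17,0.222,0.01],[0,0,0.02]],[60,[-0.18,0.234,0.01],[0,0,0.02]],[60,[-0.18,0.234,0.01],[0,0,0.02]],[60,[-0.18,0.234,0.01],[0,0,0.02]]])

```text
time: 26.2
ee_pos: [0.387, -0.1849, 0.2506]
eef_rot: [1.0, 0.0, -0.0, -0.0]
ft_force: [0.8, 0.3, -0.7]
width: 0.0524
```

```bash
python3 - <<'E'
from h import *
s=read_state();print(s['time'],s['ee_pos'],s['joint_positions'],abs(s['joint_vel']).max())
c=snap('wrist','w16'); c=snap('wrist','w16b');crop(c,'w16c',120,50,400,215,2.8)
E
```

```text
26.2 [ 0.387  -0.1849  0.2506] [ 0.6915 -0.0563 -0.338   1.9864 -0.0201  1.2086 -1.2087] 0.03284596290191377
```

View pics/w16c.png

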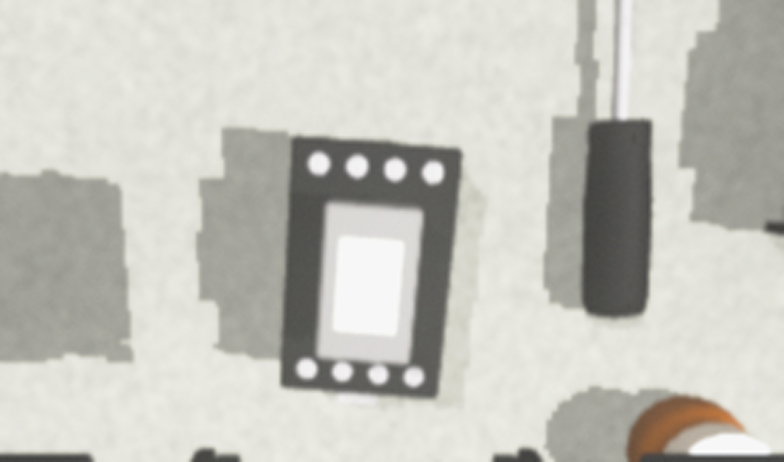

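```bash
python3 - <<'E'
from h import *
c=load('w16b'); f=lambda u,v:(120+u/2.8,50+v/2.8)
modpose(c,f,[(327,201),(423,209),(408,363),(317,355)],[(292,137),(461,150),(437,398),(282,385)])
modpose(c,f,[(327,201),(423,209),(408,363),(317,355)],[(319,163),(433,173),(414,377),(306,369)])
# height check against scene/side label
s=read_state(); print(s['ee_pos'])
yaw=-.085
for cen in ([.4163,-.185],):
  u=np.array([np.cos(yaw),np.sin(yaw)]); g=np.array(cen)-.010*u
  print(g,rel([*g,.120],Rt(yaw)))
E
```

```text
block 52x32 [ 0.4169 -0.1848  0.074 ] yaw -0.0767 len 0.0509 wid 0.0307
base 92x60 [ 0.4164 -0.1846  0.044 ] yaw -0.0647 len 0.0902 wid 0.0588
block 52x32 [ 0.4169 -0.1848  0.074 ] yaw -0.0767 len 0.0509 wid 0.0307
base 92x60 [ 0.4159 -0.1846  0.044 ] yaw -0.0742 len 0.0747 wid 0.0404
[ 0.3879 -0.1837  0.2506]
[ 0.4063 -0.1842] (array([0.0185, 0.0006, 0.1306]), array([-0.0004,  0.0001,  0.089 ]))
```

arm_command(commands=[[60,[0.015,0.0005,0.02],[0,0,0.05]],[60,[0.0187,0.0005,0.05],[0,0,0.077]],[60,[0.0187,0.0005,0.08],[0,0,0.077]],[60,[0.0187,0.0005,0.105],[0,0,0.077]],[60,[0.0187,0.0005,0.122],[0,0,0.077]],[60,[0.0187,0.0005,0.13],[0,0,0.077]],[60,[0.0187,0.0005,0.13],[0,0,0.077]],[0,[0.0187,0.0005,0.13],[0,0,0.077]],[0,[0.0187,0.0005,0.13],[0,0,0.077]],[0,[0.0187,0.0005,0.13],[0,0,0.077]]], squeeze=60)

```text
time: 27.13
ee_pos: [0.4066, -0.1852, 0.1218]
eef_rot: [0.999, -0.037, 0.001, 0.0]
ft_force: [-0.8, 0.3, 0.6]
width: 0.0399
```

arm_command(commands=[[0,[0,0,0],[0,0,0]],[0,[0,0,0],[0,0,0]],[0,[0,0,0],[0,0,0]],[0,[0,0,0],[0,0,0]],[0,[0,0,0],[0,0,0]],[0,[0,0,0],[0,0,0]],[0,[0,0,0],[0,0,0]],[0,[0,0,0],[0,0,0]],[0,[0,0,0],[0,0,0]],[0,[0,0,0],[0,0,0]]])

```text
time: 27.97
ee_pos: [0.4062, -0.1853, 0.1214]
eef_rot: [0.999, -0.037, 0.0, 0.0]
ft_force: [-1.4, 1.0, 6.7]
width: 0.0317
```

```bash
python3 - <<'E'
from h import *
s=read_state();r=R.from_quat(s['eef_rot']);x=r.apply([1,0,0]);print(s['ee_pos'],x,np.arctan2(x[1],x[0]),s['ft_force'],s['torque'],s['width'],s['joint_positions'])
m=np.array([.4166,-.1847]); d=m-s['ee_pos'][:2]; print('off',d@x[:2], 'lat',d@r.apply([0,1,0])[:2])
E
```

```text
[ 0.4062 -0.1853  0.1214] [ 0.9972 -0.0746  0.0009] -0.07470182667628758 [-1.4295  1.0183  6.7029] [ 0.2187  0.2467 -0.0155] 0.031731886556809204 [ 0.6641  0.1464 -0.3559  2.0861  0.0642  0.9182 -1.3728]
off 0.010278352283361348 lat -0.0013516569000273577
```

```bash
python3 - <<'E'
from h import *
p,r=stage(0,.26,24,14.9,.0103,.1214,0,.04);print(p,rel(p,r)); 
E
```

```text
[0.6507 0.0106 0.1877] (array([ 0.2292, -0.2136, -0.0662]), array([-0.0121, -0.2607, -0.0962]))
```

arm_command(commands=[[0,[0,0,-0.005],[0,0,0]],[0,[0,0,-0.02],[0,0,0]],[0,[0,0,-0.045],[0,0,0]],[0,[0.005,-0.005,-0.07],[0,0,-0.01]],[0,[0.02,-0.02,-0.09],[0,0,-0.02]],[0,[0.042,-0.04,-0.1],[0,0,-0.03]],[0,[0.065,-0.062,-0.1],[0,0,-0.05]],[0,[0.09,-0.085,-0.1],[0,0,-0.07]],[0,[0.115,-0.108,-0.1],[0,0,-0.09]],[0,[0.14,-0.13,-0.1],[0,0,-0.096]]])

```text
time: 28.8
ee_pos: [0.5559, -0.0648, 0.2208]
eef_rot: [1.0, 0.011, -0.0, -0.0]
ft_force: [0.3, -0.6, -2.1]
width: 0.0317
```

```bash
python3 - <<'E'
from h import *
s=read_state();print(s['ee_pos'],s['ft_force'],s['width'])
p,r=stage(0,.26,24,14.9,.0103,.1214,0,.04);print(p,rel(p,r)); 
c=snap('wrist','w17')
def bright(c,u,v,r=9):
    g=cv2.cvtColor(c['pixels'],cv2.COLOR_RGB2GRAY).astype(float);u0,v0=int(round(u)),int(round(v))
    w=g[v0-r:v0+r+1,u0-r:u0+r+1];k=np.clip(w-110,0,None);yy,xx=np.mgrid[v0-r:v0+r+1,u0-r:u0+r+1]
    return (k*xx).sum()/k.sum(),(k*yy).sum()/k.sum()
print(np.array([bright(c,u,147.5) for u in(215,238.5,262,285.7)]).ravel())
E
```

```text
[ 0.5559 -0.0648  0.2208] [ 0.3013 -0.5598 -2.1041] 0.031739354646476585
[0.6507 0.0106 0.1877] (array([ 0.0965, -0.0733,  0.033 ]), array([-0.0001, -0.2596,  0.0001]))
[215.1782 146.1608 238.5883 146.7258 261.9323 146.0403 285.3897 146.0465]
```

View pics/w17.png

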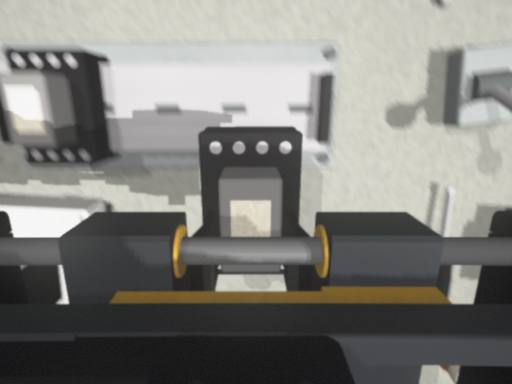

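arm_command(commands=[[0,[0.02,-0.015,0],[0,-0.05,0]],[0,[0.045,-0.034,0.005],[0,-0.12,0]],[0,[0.07,-0.053,0.015],[0,-0.2,0]],[0,[0.09,-0.068,0.025],[0,-0.25,0]],[0,[0.0965,-0.073,0.033],[0,-0.26,0]],[0,[0.0965,-0.073,0.033],[0,-0.26,0]],[0,[0.0965,-0.073,0.033],[0,-0.26,0]],[0,[0.0965,-0.073,0.033],[0,-0.26,0]],[0,[0.0965,-0.073,0.033],[0,-0.26,0]],[0,[0.0965,-0.073,0.033],[0,-0.26,0]]])

```text
time: 29.68
ee_pos: [0.6497, 0.008, 0.1889]
eef_rot: [0.992, 0.01, -0.129, 0.002]
ft_force: [-0.4, 0.3, -1.7]
width: 0.0317
```

```bash
python3 - <<'E'
from h import *
s=read_state();print(s['ee_pos'],s['ft_force'],s['torque'],s['joint_positions'])
p,r=stage(0,.26,24,15.3,.0103,.1214,0,0);print(p,rel(p,r)); 
E
```

```text
[0.6497 0.008  0.1889] [-0.4012  0.2746 -1.6821] [ 0.0522 -0.4338 -0.0492] [ 0.215   0.6593 -0.4565  1.2748  0.2307  1.5236 -1.7832]
[0.6506 0.0106 0.1474] (array([ 0.0115, -0.0026,  0.0399]), array([ 0.    , -0.0014, -0.002 ]))
```

arm_command(commands=[[0,[0.0115,-0.0025,0.005],[0,-0.001,-0.002]],[0,[0.0115,-0.0025,0.015],[0,-0.001,-0.002]],[0,[0.0115,-0.0025,0.025],[0,-0.001,-0.002]],[0,[0.0115,-0.0025,0.03],[0,-0.001,-0.002]],[0,[0.0115,-0.0025,0.034],[0,-0.001,-0.002]],[0,[0.0115,-0.0025,0.037],[0,-0.001,-0.002]],[0,[0.0115,-0.0025,0.04],[0,-0.001,-0.002]],[0,[0.0115,-0.0025,0.04],[0,-0.001,-0.002]],[0,[0.0115,-0.0025,0.04],[0,-0.001,-0.002]],[0,[0.0115,-0.0025,0.04],[0,-0.001,-0.002]]])

```text
time: 30.52
ee_pos: [0.6509, 0.0116, 0.1464]
eef_rot: [0.991, 0.012, -0.13, 0.001]
ft_force: [-0.4, -0.9, 2.4]
width: 0.0315
```

```bash
python3 - <<'E'
from h import *
s=read_state();print(s['ee_pos'],s['ft_force'],s['torque'],s['joint_positions'])
p,r=stage(0,.26,24,15.3,.0103,.1214,0,0);print(p,rel(p,r)); 
p,r=stage(0,.26,37,15.3,.0103,.1214,0,0);print(p,rel(p,r)); 
c=snap('wrist','w18')
E
```

```text
[0.6509 0.0116 0.1464] [-0.371  -0.8619  2.4383] [-0.111  -0.0269  0.0065] [ 0.2091  0.6997 -0.4514  1.3056  0.2445  1.4579 -1.7917]
[0.6506 0.0106 0.1474] (array([-0.0005,  0.001 , -0.0009]), array([-0.0003,  0.0008,  0.0013]))
[0.6381 0.0103 0.1507] (array([-0.0135,  0.001 , -0.0009]), array([-0.0003,  0.0008,  0.0013]))
```

View pics/w18.png

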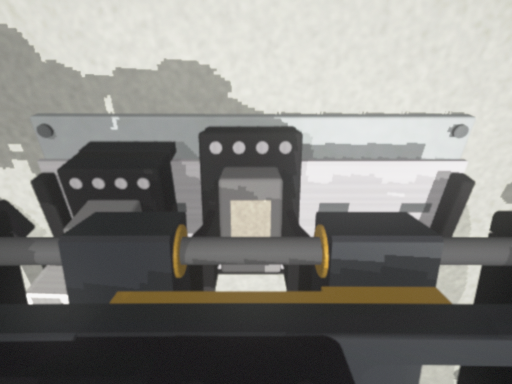

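arm_command(commands=[[0,[0,0.001,-0.0013],[0,0,0]],[0,[-0.003,0.001,-0.0013],[0,0,0]],[0,[-0.006,0.001,-0.0013],[0,0,0]],[0,[-0.009,0.001,-0.0013],[0,0,0]],[0,[-0.011,0.001,-0.0013],[0,0,0]],[0,[-0.0125,0.001,-0.0013],[0,0,0]],[0,[-0.0135,0.001,-0.0013],[0,0,0]],[0,[-0.0142,0.001,-0.0013],[0,0,0]],[0,[-0.0142,0.001,-0.0013],[0,0,0]],[0,[-0.0142,0.001,-0.0013],[0,0,0]]])

```text
time: 31.4
ee_pos: [0.6378, 0.0103, 0.1508]
eef_rot: [0.991, 0.012, -0.13, 0.001]
ft_force: [5.0, 1.2, -4.2]
width: 0.0317
```

```bash
python3 - <<'E'
from h import *
s=read_state();print(s['ee_pos'],s['ft_force'],s['torque'])
p,r=stage(0,.26,37,15.3,.0103,.1214,0,0);print(p,rel(p,r)); 
E
```

```text
[0.6378 0.0103 0.1508] [ 4.9508  1.2103 -4.1504] [ 0.0518 -1.8528 -0.0639]
[0.6381 0.0103 0.1507] (array([0.0002, 0.    , 0.    ]), array([-0.0005,  0.0001,  0.0014]))
```

```bash
python3 - <<'E'
from h import *
for th,xe,he,dz in ((.26,37,15.3,-.0005),(.22,37.0,15.3,-.0005),(.18,37.1,15.4,-.001),(.14,37.2,15.5,-.001),(.10,37.3,15.7,-.001),(.06,37.4,15.8,-.001),(.03,37.4,16,-.001),(0,37.4,16,-.001),(-.015,37.4,16,-.0015)):
    p,r=stage(0,th,xe,he,.0103,.1214,0,dz); print(th,*rel(p,r))
E
```

```text
0.26 [0.0004 0.     0.0005] [-0.0005  0.0001  0.0014]
0.22 [-0.0039  0.      0.0025] [-0.0006  0.0401  0.0013]
0.18 [-0.0079  0.      0.0052] [-0.0006  0.0801  0.0013]
0.14 [-0.0121  0.      0.0076] [-0.0006  0.1201  0.0013]
0.1 [-0.0161  0.      0.0103] [-0.0007  0.1601  0.0013]
0.06 [-0.0199  0.      0.0131] [-0.0007  0.2001  0.0013]
0.03 [-0.0227 -0.      0.0153] [-0.0007  0.2301  0.0013]
0 [-0.0254 -0.      0.0175] [-0.0007  0.2601  0.0013]
-0.015 [-0.0266 -0.      0.0191] [-0.0007  0.2751  0.0013]
```

arm_command(commands=[[0,[0.0008,0,0.0005],[0,0,0]],[0,[-0.0014,0,0.0015],[0,0.02,0]],[0,[-0.0034,0,0.0026],[0,0.04,0]],[0,[-0.0054,0,0.0039],[0,0.06,0]],[0,[-0.0074,0,0.0052],[0,0.08,0]],[0,[-0.0095,0,0.0064],[0,0.1,0]],[0,[-0.0115,0,0.0077],[0,0.12,0]],[0,[-0.0136,0,0.009],[0,0.14,0]],[0,[-0.0156,0,0.0104],[0,0.16,0]],[0,[-0.0156,0,0.0104],[0,0.16,0]]])

```text
time: 32.23
ee_pos: [0.6194, 0.01, 0.1457]
eef_rot: [0.999, 0.012, -0.05, 0.0]
ft_force: [1.5, -0.2, 1.4]
width: 0.0315
```

```bash
python3 - <<'E'
from h import *
s=read_state();print(s['time'],s['ee_pos'],s['ft_force'],s['torque'],R.from_quat(s['eef_rot']).apply([1,0,0]))
for th,xe,he,dz in ((.10,37.4,15.7,-.001),(.06,37.4,15.8,-.001),(.03,37.4,16,-.001),(0,37.4,16,-.001),(-.015,37.4,16,-.0015)):
    p,r=stage(0,th,xe,he,.0103,.1214,0,dz); print(th,*rel(p,r))
E
```

```text
32.2333 [0.6194 0.01   0.1457] [ 1.483  -0.2028  1.3889] [ 0.2253 -0.4283 -0.1147] [ 0.9947  0.0233 -0.0998]
0.1 [0.0003 0.0001 0.0007] [-0.0003  0.      0.0014]
0.06 [-0.0039  0.0001  0.0028] [-0.0003  0.04    0.0014]
0.03 [-0.007   0.0001  0.0046] [-0.0003  0.07    0.0014]
0 [-0.01    0.0001  0.0063] [-0.0004  0.1     0.0014]
-0.015 [-0.0115  0.0001  0.0077] [-0.0004  0.115   0.0014]
```

arm_command(commands=[[0,[-0.0015,0,0.0018],[0,0.02,0]],[0,[-0.0038,0,0.0028],[0,0.04,0]],[0,[-0.0053,0,0.0037],[0,0.055,0]],[0,[-0.0069,0,0.0046],[0,0.07,0]],[0,[-0.0083,0,0.0054],[0,0.085,0]],[0,[-0.0098,0,0.0063],[0,0.1,0]],[0,[-0.0112,0,0.0077],[0,0.115,0]],[0,[-0.0112,0,0.0085],[0,0.118,0]],[0,[-0.0112,0,0.0085],[0,0.118,0]],[0,[-0.0112,0,0.0085],[0,0.118,0]]])

```text
time: 33.07
ee_pos: [0.6082, 0.0099, 0.1413]
eef_rot: [1.0, 0.012, 0.009, 0.0]
ft_force: [-10.8, -0.9, 32.3]
width: 0.0316
```

```bash
python3 - <<'E'
from h import *
s=read_state();print(s['time'],s['ee_pos'],s['ft_force'],s['torque'],R.from_quat(s['eef_rot']).apply([1,0,0]))
p,r=stage(0,0,37.5,16,.0103,.1214); print(p)
c=snap('wrist','w19')
def bright(c,u,v,r=9):
    g=cv2.cvtColor(c['pixels'],cv2.COLOR_RGB2GRAY).astype(float);u0,v0=int(round(u)),int(round(v))
    w=g[v0-r:v0+r+1,u0-r:u0+r+1];k=np.clip(w-110,0,None);yy,xx=np.mgrid[v0-r:v0+r+1,u0-r:u0+r+1]
    return (k*xx).sum()/k.sum(),(k*yy).sum()/k.sum()
print(np.array([bright(c,u,147.5) for u in(215,238.5,262,285.7)]).ravel())
E
```

```text
33.0667 [0.6082 0.0099 0.1413] [-10.7515  -0.9407  32.3045] [-0.2414  2.9726  0.0796] [0.9996 0.0233 0.0176]
[0.6087 0.0097 0.1414]
[215.1157 147.0519 238.5176 146.8447 261.9136 146.883  285.142  147.1246]
```

arm_command(commands=[[0,[0,0,-0.001],[0,-0.009,0]],[0,[0,0,-0.002],[0,-0.018,0]],[50,[0,0,-0.002],[0,-0.018,0]],[50,[0,0,-0.002],[0,-0.018,0]],[50,[0,0,-0.002],[0,-0.018,0]],[50,[0,0,-0.002],[0,-0.018,0]],[50,[0,0,-0.002],[0,-0.018,0]],[50,[0,0,-0.01],[0,-0.018,0]],[50,[0,0,-0.03],[0,-0.018,0]],[50,[0,0,-0.05],[0,-0.018,0]]])

```text
time: 33.95
ee_pos: [0.6062, 0.0096, 0.1878]
eef_rot: [1.0, 0.012, -0.002, -0.0]
ft_force: [0.6, -0.2, 0.7]
width: 0.0431
```

arm_command(commands=[[50,[0,0,-0.03],[0,0,0]],[50,[-0.02,0,-0.06],[0,0,0]],[50,[-0.045,0,-0.07],[0,0,0]],[50,[-0.045,0,-0.07],[0,0,0]],[50,[-0.045,0,-0.07],[0,0,0]],[50,[-0.045,0,-0.07],[0,0,0]],[50,[-0.045,0,-0.07],[0,0,0]],[50,[-0.045,0,-0.07],[0,0,0]],[50,[-0.045,0,-0.07],[0,0,0]],[50,[-0.045,0,-0.07],[0,0,0]]])

```text
time: 34.78
ee_pos: [0.562, 0.0086, 0.2569]
eef_rot: [1.0, 0.012, -0.001, -0.001]
ft_force: [-0.1, -0.7, -0.4]
width: 0.0434
```

```bash
python3 - <<'E'
from h import *
s=read_state();print(s['time'],s['ee_pos'])
c=snap('wrist','w20'); crop(c,'w20c',100,30,420,215,2.4)
c=snap('side','d20'); crop(c,'d20c',150,140,310,270,4.5)
c=snap('scene','s20'); crop(c,'s20c',110,100,350,320,3)
E
```

```text
34.7833 [0.562  0.0086 0.2569]
```

View pics/w20c.png

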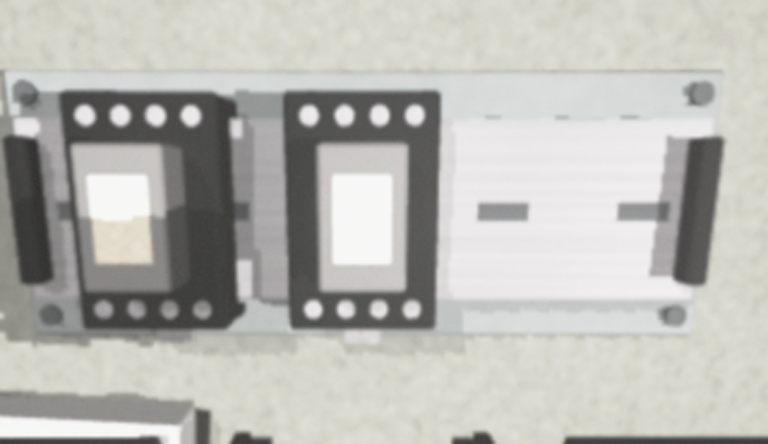

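View pics/s20c.png

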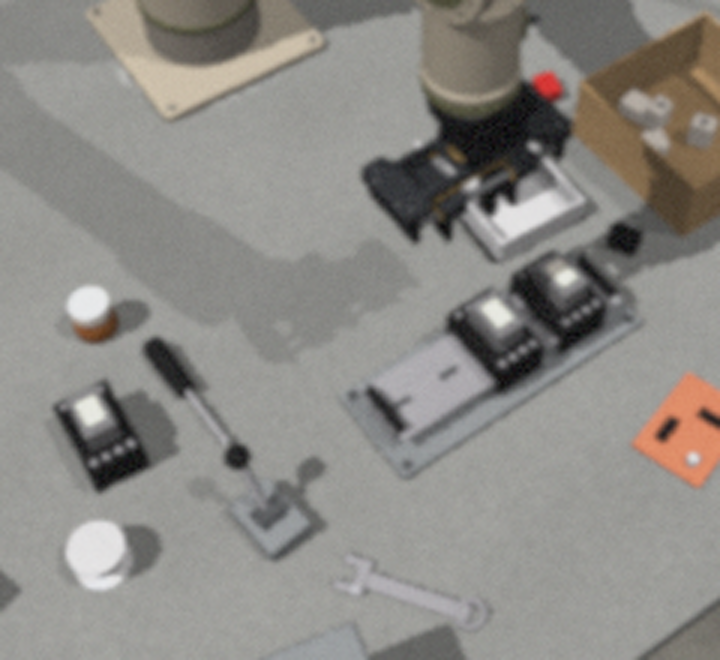

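arm_command(commands=[[60,[-0.012,0.038,0],[0,0,0]],[60,[-0.025,0.077,0],[0,0,0]],[60,[-0.037,0.115,0],[0,0,0.01]],[60,[-0.05,0.153,0],[0,0,0.02]],[60,[-0.063,0.192,0],[0,0,0.02]],[60,[-0.075,0.23,0],[0,0,0.02]],[60,[-0.088,0.268,0],[0,0,0.02]],[60,[-0.1,0.306,0],[0,0,0.02]],[60,[-0.113,0.345,0.005],[0,0,0.02]],[60,[-0.126,0.383,0.007],[0,0,0.02]]])

```text
time: 35.77
ee_pos: [0.4439, -0.3792, 0.2502]
eef_rot: [1.0, 0.002, -0.001, -0.0]
ft_force: [1.4, 0.0, -1.1]
width: 0.052
```

```bash
python3 - <<'E'
from h import *
homecheck(load('w20'),lambda u,v:(100+u/2.4,30+v/2.4),[(318,143),(408,143),(406,291),(321,290)],[(285,93),(439,93),(435,327),(291,327)])
homecheck(load('w20'),lambda u,v:(100+u/2.4,30+v/2.4),[(318,143),(408,143),(406,291),(321,290)],[(309,115),(415,115),(412,309),(313,309)])
for i in range(3):
    c=snap('wrist','w21'); print(read_state()['ee_pos'])
crop(c,'w21c',120,50,400,215,2.8)
E
```

```text
block 52x32 rail frame [-0.0002 -0.0003  0.058 ] yaw rel 0.0058 len 0.0510 wid front 0.0309 back 0.0308
base 92x60 rail frame [-0.0005 -0.0001  0.028 ] yaw rel 0.0063 len 0.0900 wid front 0.0581 back 0.0591
block 52x32 rail frame [-0.0002 -0.0003  0.058 ] yaw rel 0.0058 len 0.0510 wid front 0.0309 back 0.0308
base 92x60 rail frame [-0.0006 -0.      0.028 ] yaw rel 0.0045 len 0.0747 wid front 0.0403 back 0.0404
[ 0.439  -0.3877  0.2494]
[ 0.4405 -0.3844  0.2494]
[ 0.4427 -0.3807  0.2497]
```

View pics/w21c.png

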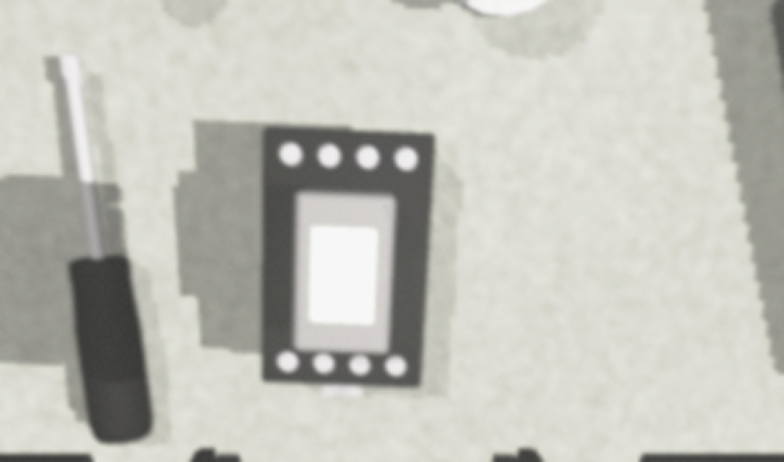

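```bash
python3 - <<'E'
from h import *
for i in range(3):
    c=snap('wrist','w22'); print(c['state']['ee_pos'],read_state()['ee_pos'])
crop(c,'w22c',120,50,400,215,2.8)
E
```

```text
[ 0.4427 -0.3807  0.2497] [ 0.4443 -0.3782  0.25  ]
[ 0.4443 -0.3782  0.25  ] [ 0.4451 -0.3768  0.2502]
[ 0.4451 -0.3768  0.2502] [ 0.4456 -0.3761  0.2504]
```

View pics/w22c.png

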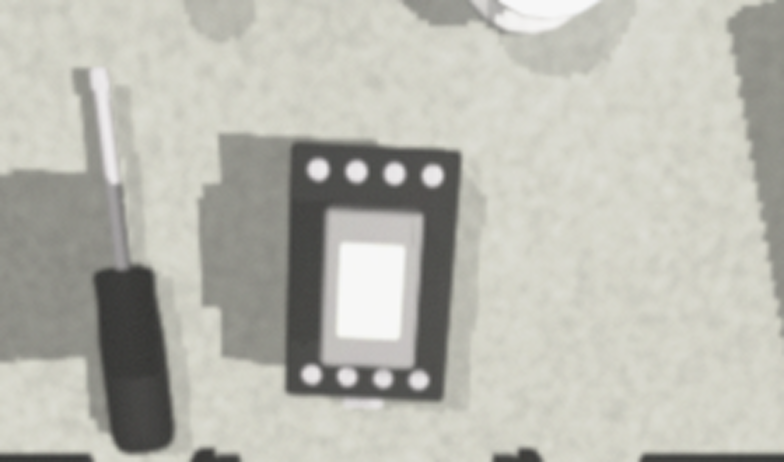

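```bash
python3 - <<'E'
from h import *
c=load('w22'); f=lambda u,v:(120+u/2.8,50+v/2.8)
modpose(c,f,[(327,209),(423,213),(413,369),(322,364)],[(292,142),(461,152),(441,401),(286,393)])
modpose(c,f,[(327,209),(423,213),(413,369),(322,364)],[(318,170),(432,176),(419,380),(311,374)])
d=load('side0'); print('side label pix of centre', proj(d,[.4725,-.377,.074]), (165+598/3.4,105+127/3.4))
E
```

```text
block 52x32 [ 0.472  -0.3782  0.074 ] yaw -0.0425 len 0.0514 wid 0.0307
base 92x60 [ 0.4721 -0.3779  0.044 ] yaw -0.0471 len 0.0909 wid 0.0587
block 52x32 [ 0.472  -0.3782  0.074 ] yaw -0.0425 len 0.0514 wid 0.0307
base 92x60 [ 0.4716 -0.3779  0.044 ] yaw -0.0440 len 0.0743 wid 0.0403
side label pix of centre [[341.2187 141.0271]] (340.88235294117646, 142.35294117647058)
```

```bash
python3 - <<'E'
from h import *
print(rel([.462,-.3776,.121],Rt(-.045)))
E
```

```text
(array([0.0165, 0.0018, 0.1294]), array([-0.0013,  0.0011,  0.0499]))
```

arm_command(commands=[[60,[0.0165,0.002,0.02],[0,0,0.05]],[60,[0.0165,0.002,0.05],[0,0,0.05]],[60,[0.0165,0.002,0.08],[0,0,0.05]],[60,[0.0165,0.002,0.105],[0,0,0.05]],[60,[0.0165,0.002,0.122],[0,0,0.05]],[60,[0.0165,0.002,0.129],[0,0,0.05]],[60,[0.0165,0.002,0.129],[0,0,0.05]],[0,[0.0165,0.002,0.129],[0,0,0.05]],[0,[0.0165,0.002,0.129],[0,0,0.05]],[0,[0.0165,0.002,0.129],[0,0,0.05]]], squeeze=60)

```text
time: 36.9
ee_pos: [0.462, -0.3794, 0.123]
eef_rot: [1.0, -0.023, 0.0, 0.0]
ft_force: [-0.6, -1.8, 0.6]
width: 0.0394
```

arm_command(commands=[[0,[0,0,0],[0,0,0]],[0,[0,0,0],[0,0,0]],[0,[0,0,0],[0,0,0]],[0,[0,0,0],[0,0,0]],[0,[0,0,0],[0,0,0]],[0,[0,0,0],[0,0,0]],[0,[0,0,0],[0,0,0]],[0,[0,0,0],[0,0,0]],[0,[0,0,0],[0,0,0]],[0,[0,0,0],[0,0,0]]])

```text
time: 37.73
ee_pos: [0.4616, -0.3793, 0.1224]
eef_rot: [1.0, -0.023, -0.0, 0.0]
ft_force: [-1.3, 1.8, 6.5]
width: 0.0315
```

```bash
python3 - <<'E'
from h import *
s=read_state();r=R.from_quat(s['eef_rot']);x=r.apply([1,0,0]);print(s['ee_pos'],x,np.arctan2(x[1],x[0]),s['ft_force'],s['torque'],s['width'],s['joint_positions'])
m=np.array([.472,-.378]); d=m-s['ee_pos'][:2]; print('off',d@x[:2], 'lat',d@r.apply([0,1,0])[:2])
p,r=stage(-.085,.26,24,15.1,.010,s['ee_pos'][2],0,.04);print(p,rel(p,r)); 
E
```

```text
[ 0.4616 -0.3793  0.1224] [ 0.9989 -0.0466 -0.0003] -0.046647059020528105 [-1.2552  1.8499  6.4805] [ 0.3089  0.2309 -0.0473] 0.031501934169838125 [ 0.817   0.4344 -0.2539  1.7068  0.1249  1.0164 -1.0976]
off 0.010293429305328373 lat -0.0018161459762747734
[ 0.6531 -0.0744  0.1884] (array([ 0.177 , -0.3136, -0.0661]), array([-0.0089, -0.2596, -0.0683]))
```

arm_command(commands=[[0,[0,0,-0.005],[0,0,0]],[0,[0,0,-0.02],[0,0,0]],[0,[0,0,-0.045],[0,0,0]],[0,[0.003,-0.01,-0.07],[0,0,-0.01]],[0,[0.012,-0.03,-0.09],[0,0,-0.02]],[0,[0.025,-0.055,-0.1],[0,0,-0.03]],[0,[0.04,-0.085,-0.1],[0,0,-0.04]],[0,[0.06,-0.115,-0.1],[0,0,-0.05]],[0,[0.08,-0.145,-0.1],[0,0,-0.06]],[0,[0.1,-0.175,-0.1],[0,0,-0.068]]])

```text
time: 38.57
ee_pos: [0.5698, -0.2078, 0.2216]
eef_rot: [1.0, 0.011, -0.001, -0.0]
ft_force: [0.4, -0.2, -2.6]
width: 0.0316
```

```bash
python3 - <<'E'
from h import *
s=read_state();print(s['ee_pos'],s['ft_force'],s['width'])
p,r=stage(-.085,.26,24,15.1,.0103,.1224,0,.04);print(p,rel(p,r)); 
c=snap('wrist','w23')
def bright(c,u,v,r=9):
    g=cv2.cvtColor(c['pixels'],cv2.COLOR_RGB2GRAY).astype(float);u0,v0=int(round(u)),int(round(v))
    w=g[v0-r:v0+r+1,u0-r:u0+r+1];k=np.clip(w-110,0,None);yy,xx=np.mgrid[v0-r:v0+r+1,u0-r:u0+r+1]
    return (k*xx).sum()/k.sum(),(k*yy).sum()/k.sum()
print(np.array([bright(c,u,147.5) for u in(215,238.5,262,285.7)]).ravel())
E
```

```text
[ 0.5698 -0.2078  0.2216] [ 0.416  -0.1621 -2.6047] 0.031597738125623005
[ 0.6528 -0.0744  0.1885] (array([ 0.0859, -0.1316,  0.033 ]), array([-0.0006, -0.2583, -0.0006]))
[215.132  145.6905 238.4323 146.1206 261.5995 145.6235 284.9546 145.5729]
```

View pics/w23.png

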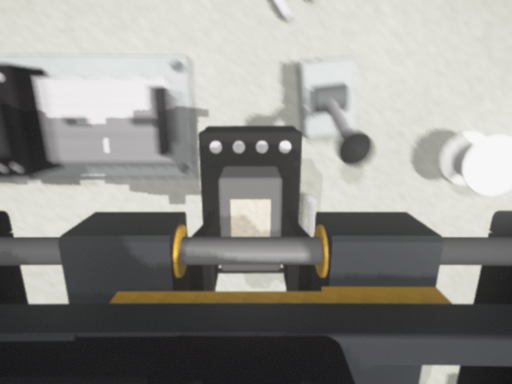

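arm_command(commands=[[0,[0.015,-0.023,0],[0,-0.03,0]],[0,[0.035,-0.054,0],[0,-0.08,0]],[0,[0.055,-0.085,0.005],[0,-0.15,0]],[0,[0.073,-0.112,0.015],[0,-0.22,0]],[0,[0.083,-0.127,0.025],[0,-0.258,0]],[0,[0.086,-0.1315,0.033],[0,-0.258,0]],[0,[0.086,-0.1315,0.033],[0,-0.258,0]],[0,[0.086,-0.1315,0.033],[0,-0.258,0]],[0,[0.086,-0.1315,0.033],[0,-0.258,0]],[0,[0.086,-0.1315,0.033],[0,-0.258,0]]])

```text
time: 39.45
ee_pos: [0.6522, -0.0779, 0.1897]
eef_rot: [0.992, 0.009, -0.128, 0.002]
ft_force: [-0.8, -0.7, -2.3]
width: 0.0311
```

```bash
python3 - <<'E'
from h import *
s=read_state();print(s['ee_pos'],s['ft_force'],s['torque'],s['joint_positions'])
p,r=stage(-.085,.26,24,15.1,.0103,.1224,0,0);print(p,rel(p,r)); 
E
```

```text
[ 0.6522 -0.0779  0.1897] [-0.7941 -0.6791 -2.2647] [-0.0241 -0.4385 -0.0198] [ 0.2812  0.6583 -0.3769  1.2565  0.2194  1.5268 -1.6429]
[ 0.6528 -0.0744  0.1485] (array([ 0.0111, -0.0036,  0.0396]), array([-0.0002, -0.0024, -0.0033]))
```

arm_command(commands=[[0,[0.011,-0.0035,0.005],[0,-0.002,-0.003]],[0,[0.011,-0.0035,0.015],[0,-0.002,-0.003]],[0,[0.011,-0.0035,0.025],[0,-0.002,-0.003]],[0,[0.011,-0.0035,0.03],[0,-0.002,-0.003]],[0,[0.011,-0.0035,0.034],[0,-0.002,-0.003]],[0,[0.011,-0.0035,0.037],[0,-0.002,-0.003]],[0,[0.011,-0.0035,0.0388],[0,-0.002,-0.003]],[0,[0.011,-0.0035,0.0388],[0,-0.002,-0.003]],[0,[0.011,-0.0035,0.0388],[0,-0.002,-0.003]],[0,[0.011,-0.0035,0.0388],[0,-0.002,-0.003]]])

```text
time: 40.28
ee_pos: [0.6533, -0.0722, 0.1483]
eef_rot: [0.991, 0.012, -0.13, 0.001]
ft_force: [0.5, 0.3, -2.2]
width: 0.0316
```

```bash
python3 - <<'E'
from h import *
s=read_state();print(s['ee_pos'],s['ft_force'],s['torque'],s['joint_positions'])
p,r=stage(-.085,.26,24,15.1,.0103,.1224,0,0);print(p,rel(p,r)); 
p,r=stage(-.085,.26,37,15.1,.0103,.1224,0,0);print(p,rel(p,r)); 
E
```

```text
[ 0.6533 -0.0722  0.1483] [ 0.503   0.2671 -2.1649] [ 0.0499 -0.3787 -0.0022] [ 0.2741  0.6963 -0.3749  1.2878  0.2301  1.4635 -1.6528]
[ 0.6528 -0.0744  0.1485] (array([-0.0006,  0.0022, -0.    ]), array([-0.0009,  0.0008,  0.0026]))
[ 0.6402 -0.0747  0.1519] (array([-0.0136,  0.0022, -0.    ]), array([-0.0009,  0.0008,  0.0026]))
```

arm_command(commands=[[0,[-0.001,0.002,0],[0,0,0.0025]],[0,[-0.003,0.002,0],[0,0,0.0025]],[0,[-0.006,0.002,0],[0,0,0.0025]],[0,[-0.009,0.002,0],[0,0,0.0025]],[0,[-0.011,0.002,0],[0,0,0.0025]],[0,[-0.0125,0.002,0],[0,0,0.0025]],[0,[-0.0135,0.002,0],[0,0,0.0025]],[0,[-0.0143,0.002,0],[0,0,0.0025]],[0,[-0.0143,0.002,0],[0,0,0.0025]],[0,[-0.0143,0.002,0],[0,0,0.0025]]])

```text
time: 41.12
ee_pos: [0.6397, -0.0745, 0.1517]
eef_rot: [0.991, 0.011, -0.13, 0.001]
ft_force: [3.6, -0.3, -4.4]
width: 0.0317
```

```bash
python3 - <<'E'
from h import *
s=read_state();print(s['ee_pos'],s['ft_force'],s['torque'])
for th,xe,he,dz in ((.26,37,15.1,0),(.26,37,15.3,-.0005),(.22,37.0,15.3,-.0005),(.18,37.1,15.4,-.001),(.14,37.2,15.5,-.001),(.10,37.3,15.7,-.001)):
    p,r=stage(-.085,th,xe,he,.0103,.1224,0,dz); print(th,*rel(p,r))
E
```

```text
[ 0.6397 -0.0745  0.1517] [ 3.5748 -0.339  -4.4329] [ 0.0029 -1.5648 -0.0014]
0.26 [ 0.0004  0.0001 -0.0003] [-0.001   0.0003  0.    ]
0.26 [0.0006 0.0001 0.0004] [-0.001   0.0003  0.    ]
0.22 [-0.0037  0.0001  0.0024] [-0.001   0.0403  0.    ]
0.18 [-0.0078  0.0001  0.0051] [-0.001   0.0803 -0.    ]
0.14 [-0.012   0.0001  0.0075] [-0.001   0.1203 -0.    ]
0.1 [-0.016   0.0001  0.0102] [-0.001   0.1603 -0.    ]
```

Light contact in the slot, the same as for the others. Rocking down.

arm_command(commands=[[0,[0.0008,0,0.0005],[0,0,0]],[0,[-0.0014,0,0.0015],[0,0.02,0]],[0,[-0.0034,0,0.0026],[0,0.04,0]],[0,[-0.0054,0,0.0039],[0,0.06,0]],[0,[-0.0074,0,0.0052],[0,0.08,0]],[0,[-0.0095,0,0.0064],[0,0.1,0]],[0,[-0.0115,0,0.0077],[0,0.12,0]],[0,[-0.0136,0,0.009],[0,0.14,0]],[0,[-0.0156,0,0.0104],[0,0.16,0]],[0,[-0.0156,0,0.0104],[0,0.16,0]]])

```text
time: 41.95
ee_pos: [0.6212, -0.0749, 0.1466]
eef_rot: [0.999, 0.011, -0.05, 0.0]
ft_force: [-0.1, 0.9, 2.7]
width: 0.0316
```

```bash
python3 - <<'E'
from h import *
s=read_state();print(s['time'],s['ee_pos'],s['ft_force'],s['torque'],R.from_quat(s['eef_rot']).apply([1,0,0]))
for th,xe,he,dz in ((.10,37.4,15.7,-.001),(.06,37.4,15.8,-.001),(.03,37.4,16,-.001),(0,37.4,16,-.001),(-.015,37.4,16,-.0015)):
    p,r=stage(-.085,th,xe,he,.0103,.1224,0,dz); print(th,*rel(p,r))
E
```

```text
41.95 [ 0.6212 -0.0749  0.1466] [-0.0768  0.9436  2.6876] [ 0.1744  0.041  -0.0562] [ 0.9947  0.0217 -0.1002]
0.1 [0.0004 0.0002 0.0007] [-0.0007  0.0004 -0.0002]
0.06 [-0.0038  0.0002  0.0028] [-0.0007  0.0404 -0.0002]
0.03 [-0.0069  0.0002  0.0046] [-0.0007  0.0704 -0.0002]
0 [-0.01    0.0002  0.0063] [-0.0007  0.1004 -0.0002]
-0.015 [-0.0114  0.0002  0.0077] [-0.0007  0.1154 -0.0002]
```

arm_command(commands=[[0,[-0.0015,0,0.0018],[0,0.02,0]],[0,[-0.0038,0,0.0028],[0,0.04,0]],[0,[-0.0053,0,0.0037],[0,0.055,0]],[0,[-0.0069,0,0.0046],[0,0.07,0]],[0,[-0.0083,0,0.0054],[0,0.085,0]],[0,[-0.0098,0,0.0063],[0,0.1,0]],[0,[-0.0112,0,0.0077],[0,0.115,0]],[0,[-0.0112,0,0.0083],[0,0.118,0]],[0,[-0.0112,0,0.0083],[0,0.118,0]],[0,[-0.0112,0,0.0083],[0,0.118,0]]])

```text
time: 42.78
ee_pos: [0.6103, -0.0751, 0.1423]
eef_rot: [1.0, 0.011, 0.009, 0.0]
ft_force: [-10.4, 0.9, 29.3]
width: 0.0315
```

```bash
python3 - <<'E'
from h import *
s=read_state();print(s['time'],s['ee_pos'],s['ft_force'],s['torque'],R.from_quat(s['eef_rot']).apply([1,0,0]))
p,r=stage(-.085,0,37.5,16,.0103,.1224); print(p)
E
```

```text
42.7833 [ 0.6103 -0.0751  0.1423] [-10.4487   0.944   29.3206] [0.1815 2.9099 0.0374] [0.9996 0.0219 0.0178]
[ 0.6106 -0.0753  0.1424]
```

arm_command(commands=[[0,[0,0,-0.001],[0,-0.009,0]],[0,[0,0,-0.002],[0,-0.018,0]],[50,[0,0,-0.002],[0,-0.018,0]],[50,[0,0,-0.002],[0,-0.018,0]],[50,[0,0,-0.002],[0,-0.018,0]],[50,[0,0,-0.002],[0,-0.018,0]],[50,[0,0,-0.002],[0,-0.018,0]],[50,[0,0,-0.01],[0,-0.018,0]],[50,[0,0,-0.03],[0,-0.018,0]],[50,[0,0,-0.05],[0,-0.018,0]]])

```text
time: 43.62
ee_pos: [0.6082, -0.0752, 0.1888]
eef_rot: [1.0, 0.011, -0.002, -0.001]
ft_force: [0.2, -0.6, 0.1]
width: 0.0437
```

arm_command(commands=[[50,[0,0,-0.03],[0,0,0]],[50,[-0.02,0,-0.06],[0,0,0]],[50,[-0.045,-0.02,-0.07],[0,0,0]],[50,[-0.045,-0.05,-0.07],[0,0,0]],[50,[-0.045,-0.065,-0.07],[0,0,0]],[50,[-0.045,-0.065,-0.07],[0,0,0]],[50,[-0.045,-0.065,-0.07],[0,0,0]],[50,[-0.045,-0.065,-0.07],[0,0,0]],[50,[-0.045,-0.065,-0.07],[0,0,0]],[50,[-0.045,-0.065,-0.07],[0,0,0]]])

```text
time: 44.45
ee_pos: [0.5625, -0.0124, 0.2585]
eef_rot: [1.0, 0.01, -0.001, -0.0]
ft_force: [0.3, -0.7, 0.6]
width: 0.0435
```

```bash
python3 - <<'E'
from h import *
s=read_state();print(s['time'],s['ee_pos'])
c=snap('wrist','w25'); c=snap('wrist','w25'); crop(c,'w25c',100,30,420,215,2.4)
c=snap('side','d25'); crop(c,'d25c',150,100,330,270,4)
c=snap('scene','s25'); crop(c,'s25c',110,100,350,320,3)
E
```

```text
44.45 [ 0.5625 -0.0124  0.2585]
```

View pics/w25c.png

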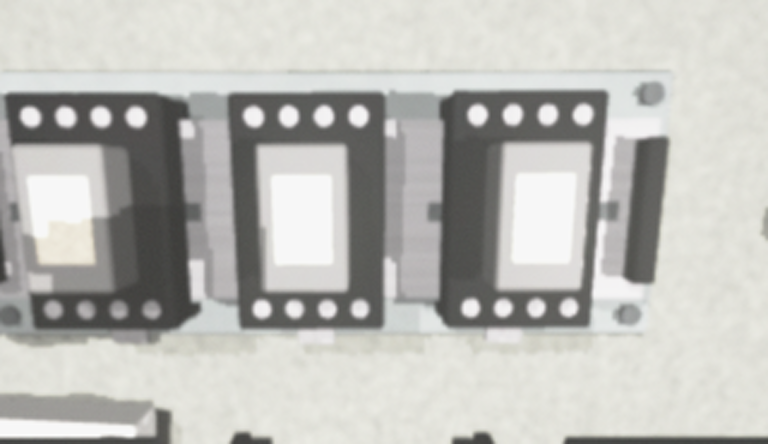

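View pics/d25c.png

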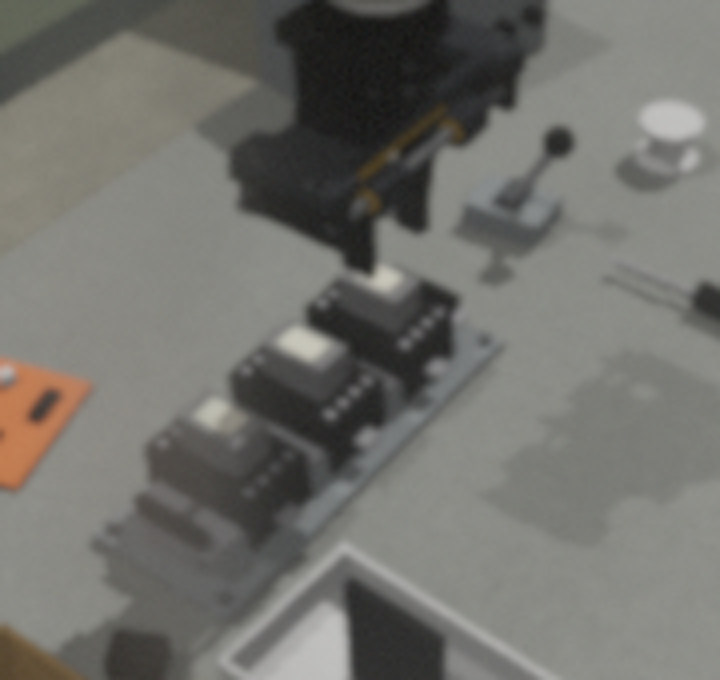

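View pics/s25c.png

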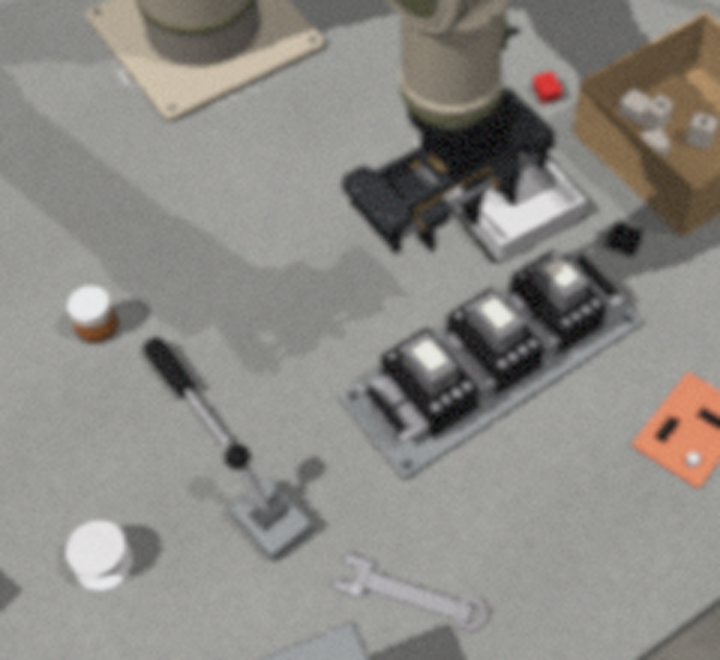

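```bash
cat > holes.py <<'E'
from h import *
def cen(c,u,v,r=5):
    g=cv2.cvtColor(c['pixels'],cv2.COLOR_RGB2GRAY).astype(float);u0,v0=int(round(u)),int(round(v))
    for _ in range(2):
        w=g[v0-r:v0+r+1,u0-r:u0+r+1];th=(w.min()+w.max())/2;k=np.clip(w-th,0,None);yy,xx=np.mgrid[v0-r:v0+r+1,u0-r:u0+r+1]
        u,v=(k*xx).sum()/k.sum(),(k*yy).sum()/k.sum();u0,v0=int(round(u)),int(round(v))
    return u,v
L=lambda a,b,v:[(a+(b-a)*i/3,v) for i in range(4)]
F=lambda p:(100+p[0]/2.4,30+p[1]/2.4)
if __name__=='__main__':
    V={'w15':{1:(L(207,312,118),L(217,315,310))},
       'w20':{1:(L(85,191,115),L(104,203,310)),2:(L(309,415,115),L(313,412,309))},
       'w25':{1:(L(31,137,117),L(53,152,309)),2:(L(254,359,116),L(262,360,309)),3:(L(478,584,114),L(471,569,307))}}
    cs={k:load(k) for k in V}
    for m in(1,2,3):
        for row,n in((0,'lip'),(1,'foot')):
            P={k:[cen(cs[k],*F(p)) for p in V[k][m][row]] for k in V if m in V[k]}
            sp={k:[round(float(np.linalg.norm(onz(cs[k],[v[0]],.0645)-onz(cs[k],[v[3]],.0645))*1e3),2)] for k,v in P.items()}
            xs={k:R.from_euler('z',-RYAW).apply(onz(cs[k],v,.0645)-RO).mean(0).round(4)[:2] for k,v in P.items()}
            z=[tri(*[(cs[k],P[k][i]) for k in P])[0][2] for i in range(4)] if len(P)>1 else None
            print(m,n,'spacing',sp,'xy',xs,'z',np.round(z,4) if z else None)
E
python3 holes.py
```

```text
1 lip spacing {'w15': [40.23], 'w20': [40.06], 'w25': [40.1]} xy {'w15': array([0.0366, 0.0852]), 'w20': array([0.0367, 0.0855]), 'w25': array([0.0366, 0.0855])} z [0.0656 0.0664 0.066  0.0662]
1 foot spacing {'w15': [39.98], 'w20': [39.97], 'w25': [40.02]} xy {'w15': array([-0.038 ,  0.0852]), 'w20': array([-0.0381,  0.0855]), 'w25': array([-0.0381,  0.0856])} z [0.0659 0.0664 0.0663 0.0657]
2 lip spacing {'w20': [40.11], 'w25': [40.01]} xy {'w20': array([0.037 , 0.0005]), 'w25': array([0.0369, 0.0007])} z [0.0663 0.0667 0.0662 0.0677]
2 foot spacing {'w20': [40.1], 'w25': [40.02]} xy {'w20': array([-0.0377,  0.0003]), 'w25': array([-0.0376,  0.0004])} z [0.0666 0.0666 0.0661 0.0676]
3 lip spacing {'w25': [40.14]} xy {'w25': array([ 0.0372, -0.0848])} z None
3 foot spacing {'w25': [40.17]} xy {'w25': array([-0.0373, -0.085 ])} z None
```

The lip and foot hole rows triangulate to equal heights (66.0 and 66.1 mm on module 1, equal on module 2), with equal spacing on module 3. All three are flat and clicked. Next is the switch.

arm_command(commands=[[50,[0.01,0.04,-0.01],[0,0,0.02]],[30,[0.015,0.08,-0.02],[0,0,0.02]],[0,[0.015,0.12,-0.02],[0,0,0.02]],[0,[0.015,0.16,-0.02],[0,0,0.02]],[0,[0.015,0.2,-0.02],[0,0,0.02]],[0,[0.015,0.235,-0.02],[0,0,0.02]],[0,[0.015,0.265,-0.02],[0,0,0.02]],[0,[0.015,0.275,-0.02],[0,0,0.02]],[0,[0.015,0.275,-0.02],[0,0,0.02]],[0,[0.015,0.275,-0.02],[0,0,0.02]]], squeeze=20)

```text
time: 45.48
ee_pos: [0.5835, -0.2856, 0.278]
eef_rot: [1.0, 0.001, -0.001, -0.001]
ft_force: [-0.0, 0.9, -0.4]
width: 0.0009
```

```bash
python3 - <<'E'
from h import *
s=read_state();print(s['time'],s['ee_pos'],s['width'],s['joint_positions'])
for i in range(3): c=snap('wrist','w26')
print(c['state']['ee_pos'],read_state()['ee_pos']); crop(c,'w26c',130,0,400,215,2.7)
c=load('w23'); crop(c,'w23c',280,40,400,180,5)
E
```

```text
45.4833 [ 0.5835 -0.2856  0.278 ] 0.0009189771260497753 [ 0.6281  0.4158 -0.3294  1.3935  0.133   1.3565 -1.2732]
[ 0.584  -0.2839  0.2785] [ 0.584  -0.2839  0.2785]
```

View pics/w26c.png

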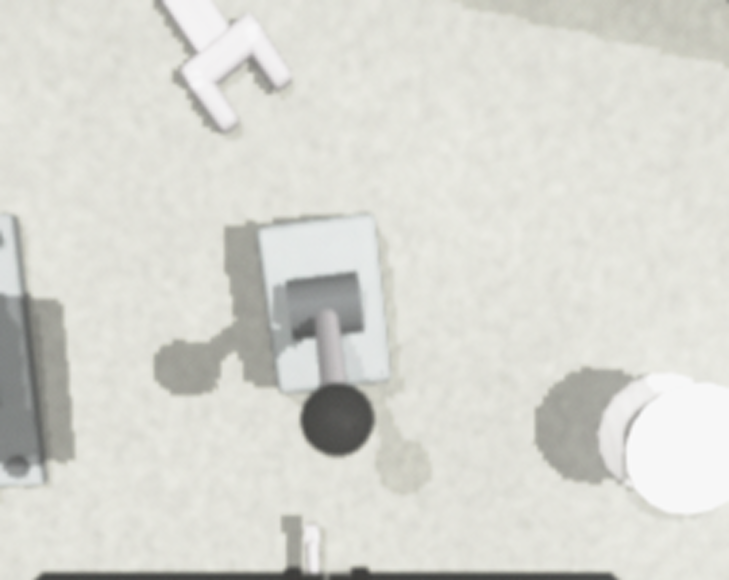

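View pics/w23c.png

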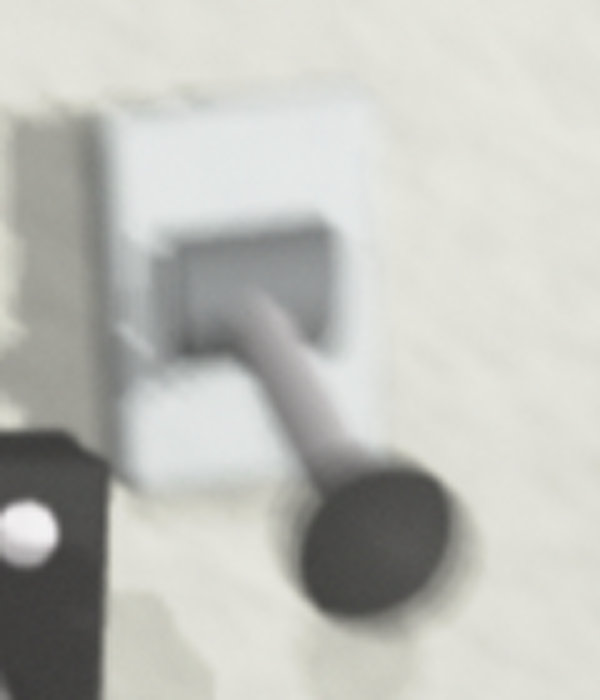

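```bash
python3 - <<'E'
from h import *
c=load('w26'); f=lambda u,v:(130+u/2.7,v/2.7)
B=onz(c,[f(260,226),f(372,214),f(387,379),f(283,391)],.025);v=B[0]+B[1]-B[2]-B[3];m=B.mean(0);y=np.arctan2(v[1],v[0])
print(B,m,y,np.linalg.norm(v)/2,np.linalg.norm(B[0]-B[1]))
s=load('scene0');d=load('side0');sb=lambda u,v:(110+u/3.6,165+v/3.6);db=lambda u,v:(165+u/3.4,105+v/3.4)
print('ball',tri((c,f(338,419)),(s,sb(285,312)),(d,db(424,102))), onz(c,[f(338,419)],.092))
u=np.array([np.cos(y),np.sin(y),0]);piv=np.array([m[0],m[1],.022])
for a in(-.5,.5): print('tip pred',a,piv+.08*(np.sin(a)*u+np.array([0,0,np.cos(a)])))
print(piv,u)
E
```

```text
[[ 0.6766 -0.2561  0.025 ]
 [ 0.6815 -0.302   0.025 ]
 [ 0.6142 -0.3098  0.025 ]
 [ 0.6088 -0.2649  0.025 ]] [ 0.6453 -0.2832  0.025 ] 0.1222603318283671 0.06807083711958556 0.04623970475486419
ball (array([ 0.6076, -0.2866,  0.091 ]), [np.float64(0.0011400338922606106), np.float64(0.0011731347654733745), np.float64(0.00026767342563794114)]) [[ 0.6079 -0.2877  0.092 ]]
tip pred -0.5 [ 0.6072 -0.2879  0.0922]
tip pred 0.5 [ 0.6833 -0.2785  0.0922]
[ 0.6453 -0.2832  0.022 ] [0.9925 0.122  0.    ]
```

```bash
python3 - <<'E'
from h import *
print(rel([.5615,-.2935,.20],Rt(.122)),rel([.5615,-.2935,.153],Rt(.122)))
E
```

```text
(array([-0.0225,  0.0097,  0.0786]), array([-0.0016,  0.0011, -0.1176])) (array([-0.0224,  0.0097,  0.1256]), array([-0.0016,  0.0011, -0.1176]))
```

arm_command(commands=[[0,[-0.015,0.008,0.0],[0,0,-0.08]],[0,[-0.0225,0.0097,0.02],[0,0,-0.118]],[0,[-0.0225,0.0097,0.05],[0,0,-0.118]],[0,[-0.0225,0.0097,0.08],[0,0,-0.118]],[0,[-0.0225,0.0097,0.105],[0,0,-0.118]],[0,[-0.0225,0.0097,0.12],[0,0,-0.118]],[0,[-0.0225,0.0097,0.1255],[0,0,-0.118]],[0,[-0.0225,0.0097,0.1255],[0,0,-0.118]],[0,[-0.0225,0.0097,0.1255],[0,0,-0.118]],[0,[-0.0225,0.0097,0.1255],[0,0,-0.118]]])

```text
time: 46.47
ee_pos: [0.5618, -0.2954, 0.1547]
eef_rot: [0.998, 0.06, 0.0, 0.0]
ft_force: [-0.1, -0.0, -0.2]
width: 0.0003
```

```bash
python3 - <<'E'
from h import *
s=read_state();print(s['time'],s['ee_pos'],s['ft_force'])
print(rel([.661,-.2812,.153],Rt(.122)))
c=snap('scene','s27'); crop(c,'s27c',140,190,260,300,5)
c=snap('wrist','w27')
E
```

```text
46.4667 [ 0.5618 -0.2954  0.1547] [-0.1008 -0.0056 -0.2335]
(array([ 0.1002, -0.0022,  0.0017]), array([ 0.0002, -0.0008, -0.0016]))
```

View pics/s27c.png

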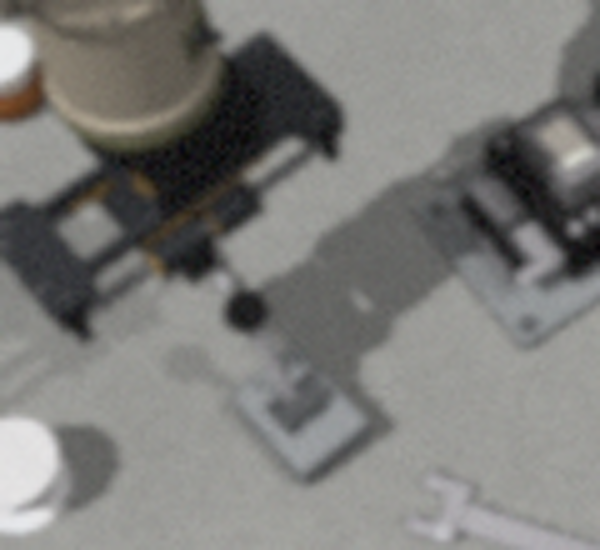

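View pics/w27.png

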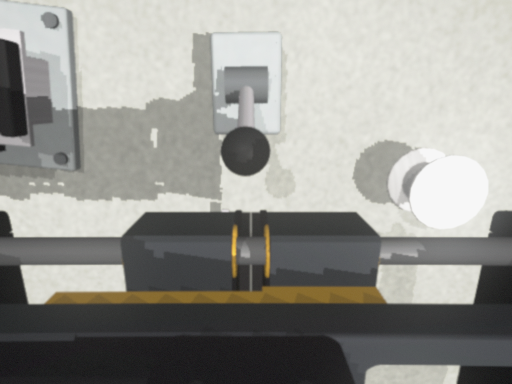

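arm_command(commands=[[0,[0.01,-0.0015,0.001],[0,0,0]],[0,[0.02,-0.002,0.0015],[0,0,0]],[0,[0.03,-0.002,0.0015],[0,0,0]],[0,[0.04,-0.002,0.0015],[0,0,0]],[0,[0.051,-0.002,0.0015],[0,0,0]],[0,[0.062,-0.002,0.0015],[0,0,0]],[0,[0.073,-0.002,0.0015],[0,0,0]],[0,[0.083,-0.002,0.0015],[0,0,0]],[0,[0.092,-0.002,0.0015],[0,0,0]],[0,[0.095,-0.002,0.0015],[0,0,0]]])

```text
time: 47.4
ee_pos: [0.6566, -0.2809, 0.1506]
eef_rot: [0.998, 0.061, -0.001, -0.001]
ft_force: [-0.8, -0.7, -0.8]
width: 0.0002
```

```bash
python3 - <<'E'
from h import *
s=read_state();print(s['time'],s['ee_pos'],s['ft_force'])
c=snap('side','d28'); crop(c,'d28c',225,110,335,200,5)
c=snap('scene','s28'); crop(c,'s28c',140,190,260,300,5)
print(read_state()['ee_pos'],read_state()['ft_force'])
E
```

```text
47.4 [ 0.6566 -0.2809  0.1506] [-0.757  -0.7159 -0.798 ]
[ 0.6558 -0.2814  0.1508] [-0.18   -0.3701  0.1478]
```

View pics/s28c.png

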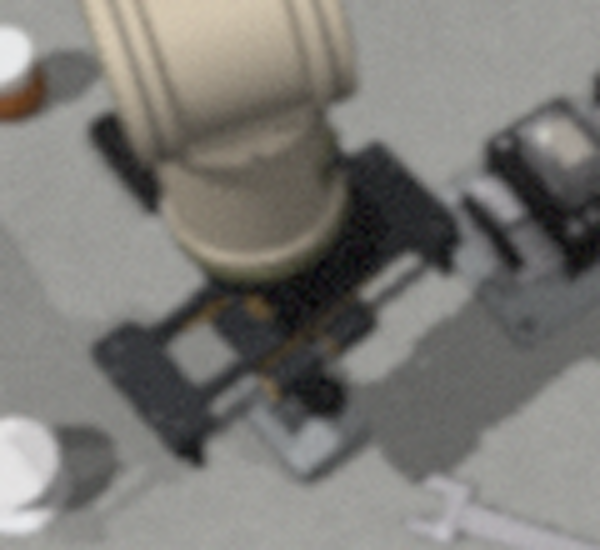

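View pics/d28c.png

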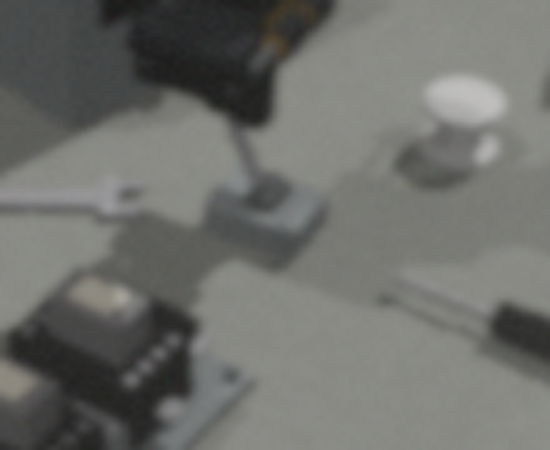

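Nearly there, so I'll push slowly to the end stop.

arm_command(commands=[[0,[0.001,0,0],[0,0,0]],[0,[0.002,0,0],[0,0,0]],[0,[0.003,0,0],[0,0,0]],[0,[0.004,0,0],[0,0,0]],[0,[0.005,0,0],[0,0,0]],[0,[0.006,0,0],[0,0,0]],[0,[0.007,0,0],[0,0,0]],[0,[0.007,0,0],[0,0,0]],[0,[0.007,0,0],[0,0,0]],[0,[0.007,0,0],[0,0,0]]])

```text
time: 48.33
ee_pos: [0.6605, -0.2818, 0.151]
eef_rot: [0.998, 0.06, -0.002, -0.001]
ft_force: [-8.2, 0.6, 1.9]
width: 0.0006
```

```bash
python3 - <<'E'
from h import *
s=read_state();print(s['time'],s['ee_pos'],s['ft_force'])
E
```

```text
48.3333 [ 0.6605 -0.2818  0.151 ] [-8.2459  0.5745  1.937 ]
```

arm_command(commands=[[0,[0.001,0,0],[0,0,0]],[0,[0.001,0,0],[0,0,0]],[0,[-0.01,0,0],[0,0,0]],[0,[-0.03,0,0],[0,0,0]],[0,[-0.06,0,0],[0,0,0]],[0,[-0.08,0,-0.03],[0,0,0]],[0,[-0.085,0,-0.07],[0,0,0]],[0,[-0.085,0,-0.1],[0,0,0]],[0,[-0.085,0,-0.12],[0,0,0]],[0,[-0.085,0,-0.12],[0,0,0]]])

```text
time: 49.17
ee_pos: [0.5794, -0.2922, 0.2776]
eef_rot: [0.998, 0.06, 0.003, 0.002]
ft_force: [0.2, 0.8, 0.3]
width: 0.0
```

arm_command(commands=[[0,[-0.02,0,-0.02],[0,0,0]],[0,[-0.05,0,-0.04],[0,0,0]],[0,[-0.08,0,-0.05],[0,0,0]],[0,[-0.1,0,-0.05],[0,0,0]],[0,[-0.1,0,-0.05],[0,0,0]],[0,[-0.1,0,-0.05],[0,0,0]],[0,[-0.1,0,-0.05],[0,0,0]],[0,[-0.1,0,-0.05],[0,0,0]],[0,[-0.1,0,-0.05],[0,0,0]],[0,[-0.1,0,-0.05],[0,0,0]]])

```text
time: 50.0
ee_pos: [0.479, -0.3032, 0.321]
eef_rot: [0.998, 0.06, -0.001, -0.001]
ft_force: [-0.5, -0.2, 0.5]
width: 0.0008
```

```bash
python3 - <<'E'
from h import *
s=read_state();print(s['time'],s['ee_pos'],s['ft_force'])
c=snap('side','d29'); crop(c,'d29c',150,90,330,350,2.3); crop(c,'d29d',250,115,310,175,9)
c=snap('scene','s29'); crop(c,'s29c',110,80,400,320,2.7); crop(c,'s29d',170,235,230,295,9)
E
```

```text
50.0 [ 0.479  -0.3032  0.321 ] [-0.5181 -0.2429  0.5176]
```

View pics/s29c.png

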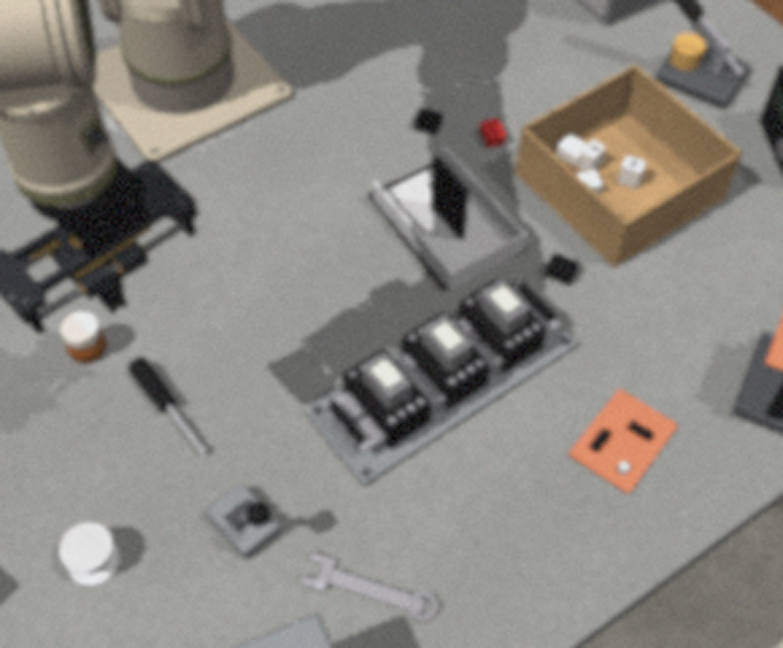

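View pics/s29d.png

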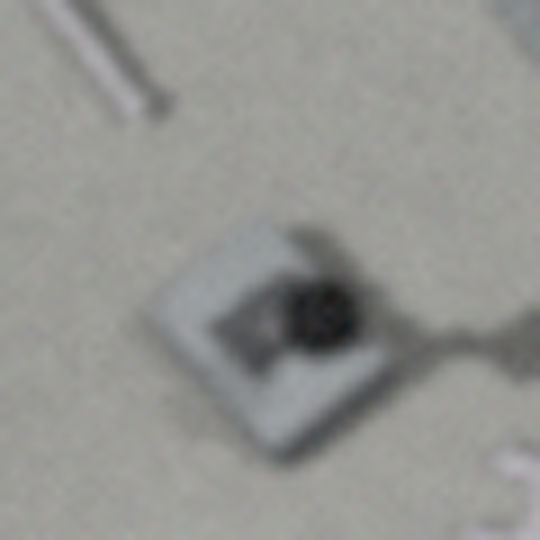

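View pics/d29c.png

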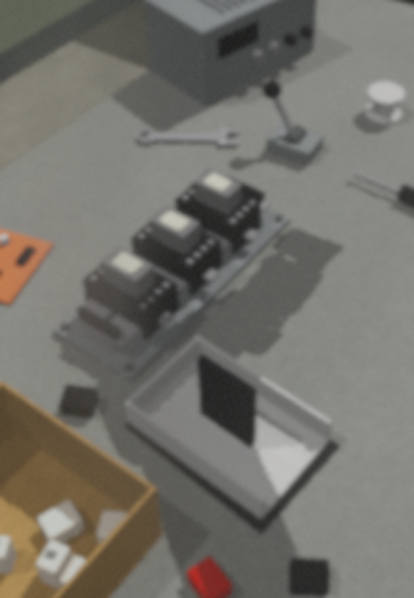

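View pics/d29d.png

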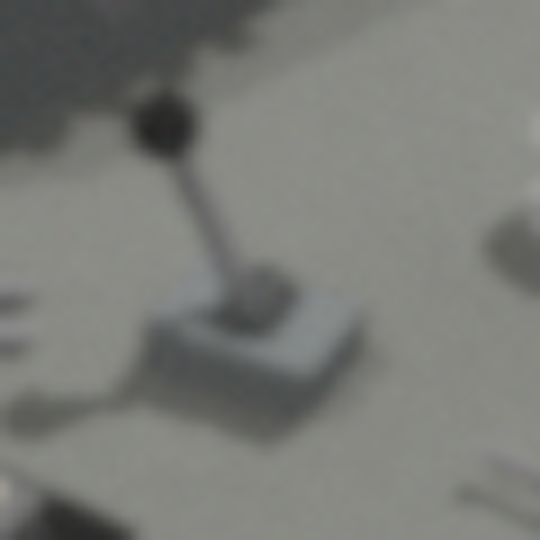

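```bash
python3 - <<'E'
from h import *
s=load('s29');d=load('d29')
x,e=tri((s,(170+322/9,235+315/9)),(d,(250+163/9,115+122/9)));print(x,e)
piv=np.array([.6453,-.2832,.022]);u=np.array([.9925,.122,0]);v=x-piv;print('angle',np.arctan2(v@u,v[2]),'expect 0.5; tip pred (0.6833,-0.2785,0.0922)')
# tray: wall corner consistency from scene s29c
f=lambda p:(110+p[0]/2.7,80+p[1]/2.7)
print(onz(s,[f((438,155)),f((533,238)),f((450,283)),f((372,190))],.037))
E
```

```text
[ 0.6825 -0.2759  0.0901] [np.float64(5.483990179843155e-05), np.float64(5.483990179848763e-05)]
angle 0.50614279083869 expect 0.5; tip pred (0.6833,-0.2785,0.0922)
[[0.3522 0.1967 0.037 ]
 [0.5343 0.2116 0.037 ]
 [0.5308 0.0838 0.037 ]
 [0.3524 0.09   0.037 ]]
```

```bash
python3 - <<'E'
from h import *
ims=[load(t)['pixels'][125:190,238:322,::-1] for t in('scene0','s29')]
cv2.imwrite('pics/cmp.png',np.hstack([cv2.resize(i,None,fx=4.5,fy=4.5,interpolation=cv2.INTER_CUBIC) for i in ims]))
E
```

```text
(no output)
```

View pics/cmp.png

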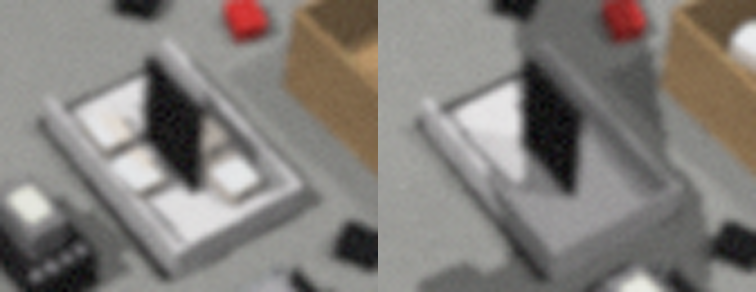

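The final views show five blocks in the bin, the tray where it started, the modules home and the lever on. Handing in.

```bash
python3 - <<'E'
from h import *
print(close_job())
E
```

```text
the job is handed in; nothing more can be done
None
```

The job is done in the order asked and handed in at about 50 s of the 210 s; `close_job()` gives no verdict.

- **Tray and blocks:** I tipped all five transit blocks into the returns bin and stood the tray back upright on its mat. The side view shows five blocks in the bin. The wrist load fell by about 1.3 N, which is the weight of five blocks. A before-and-after comparison in the scene camera shows the tray in its old place. I left the red and black look-alike blocks alone.
- **Relay modules:** All three modules (1, 2 and 3) were there, and each was hooked by its lip and rocked down with 18–32 N. The last checks put them within 1 mm of the rail's centre line. On modules 1 and 2 the lip and foot ends measured the same height. On module 3 I had only one view of the holes, and their spacing matched.
- **Supply switch:** I pushed the lever to its stop, reading about 8 N there. The ball measured at 0.506 rad off upright, where fully on is 0.5.

**Check that disagreed:** one quick scene reading put the tray about 13 mm further out in x. The side-by-side comparison showed no shift, so I take it as an error in my corner readings. I saw no sign of a module being knocked aside during the run.

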